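Unlock the rail carriage and run it to the stop

ROBOT

A 7-joint arm with a two-finger parallel gripper is mounted at the origin on the work surface. World frame = base frame: x ahead of the robot, y to its left, z up, the work surface at z = 0. Lengths are in m, angles in rad, forces in N, time in s.
With the tool pointing down it reaches from about 0.425 to 0.925 m from the base axis. Payload 6.8 kg.
Tool frame: the origin (TCP) lies on the centre line of the jaws, within the pads' length; the fingertips stand 11 mm ahead of it and the grasp point (between the pads) lies 8 mm behind it; z points along the fingers, y is the direction in which the jaws open and shut (so a half turn about z gives the same grasp; the last joint's range is limited). The gripper opens to 85 mm and grips with 20 to 120 N. Pads are 22 mm wide; open, the fingers measure 114 mm over their backs; the gripper's body (76 mm by 85 mm) begins 54 mm behind the grasp point. The pads swing forward as they close: fully open they stand 13 mm farther back than shut.
Start: joints at [-1.257, 0.477, 0.022, 1.555, -0.011, 1.109, -0.083], TCP at [0.276, 0.616, 0.242] pointing down, gripper open.
Joint ranges: [-2.96, 2.96], [-0.34, 2.1], [-1.41, 1.46], [0.24, 2.44], [-1.37, 4.51], [0.17, 1.92], [-2.96, 2.96]. Speed limits (rad/s): [2.39, 2.39, 3.14, 3.14, 3.14, 3.14, 3.14].

INTERFACE

Orientations are given as a rotation vector (axis times angle).
In Python, from bench import r gives the robot as it stands.
- The arm moves only by the tool send_rows, never from a script. Its argument "deltas" is a list of rows, each a list of 7 numbers: the opening, from 0 (shut) to 1 (fully open), then the shift along the tool's x, y, z as a fraction of full scale, then the turn, a rotation vector about the tool's x, y, z as a fraction of full scale. In form: [[hand, x, y, z, ax, ay, az], ...]. A call has 1 to 20 rows; each row is the pose to reach, as a shift and turn from the pose commanded when the call began, along the tool's axes at that moment, turning the shorter way round; what a row does not reach only later rows make up. Full scale, the value 1, is 150 mm for a shift and 180 degrees for a turn. A row lasts 1/12 s, in which the tool goes at most 41.7 mm and 7.16 degrees, less where a joint would pass 70% of its speed; a pose out of reach is approached as far as the arm can. A call with a number of a shift or a turn outside -1 to 1 is refused whole. A call with a gripper value outside its range is refused whole. The fingers move at their own pace and stop on an object; "squeeze" is the grip in N (left out, the last holds). Time passes only in rows, so rows that repeat a pose let the fingers close. It gives the time, the measured TCP pose, the force and the opening at its end, in the units of the state.
- r.get_obs(): the state, without advancing time (a new reading comes with each control period).
- r.grab_frame(name): name is "side" or "top"; returns a dict with "pixels" (384x512x3 uint8, red, green, blue), "camera_matrix" (3x3 intrinsics, pixels), "rvec" (rotation vector, rad) and "tvec" (3), from world to camera coordinates, as OpenCV has them. Camera axes: x right, y down, z forward; pixel columns grow to the right and rows downward; lengths in m; the calibration is good to about 2 mm. A picture is of the moment at which its call begins. There is no depth.
- r.hand_in(): hands the job in, once; it reports no verdict.
The state is a dict: "clock": time; "joints": joint angles; "qvel": joint speeds; "tau": joint torques, N m; "tcp_pos": TCP position; "orientation": TCP orientation; "contact_force": force on the tool from outside, world axes, zero at the start; "moment": the same for the moment, N m; "grip_width": finger opening in m.
Only numpy, scipy, OpenCV 4.12 (cv2) and the standard library are available. Lean on these libraries where they do the work, as an engineer would, in place of code of your own. Each camera call takes 0.05 s, during which the arm holds its last target. There are 200 camera calls.

TASK

Bring the micrometer-stage carriage on the optical rail up against the stop block. Slide the safety tab fully clear of the clamp lever, lift the lever until it stands up and stays up by itself, then push the carriage slowly along the rail until it touches the stop. Leave the lever up and the tab back, as I will set the focus by hand, and do not disturb the loose things on the bench.

Things in the scene. Friction and masses are not known exactly. Their poses are not given: they have to be found in the camera images.
- rail: Black flat optical rail, fixed to the bench, 80 mm wide (x), 760 mm long (y), its top 28 mm above the bench, with a silver scale strip. Origin: on the bench under the middle of its width; its x axis points away from the robot, across the rail, its y axis along the rail to the robot's left, z up. The carriage, lever, tab and stop all have the same axes as the rail. A fixed raised lab jack, 200 mm tall, stands on its right-hand end (y from -0.38 to -0.28 in this frame).
- safety_tab (a joint): Slide of the safety tab, m: about 0 = locked (its steel tongue, 4 mm thick, lies across the lever's arm and blocks it), 0.022 = slid fully back to the end of its travel, along the carriage's +y, away from the lever. The tongue clears the lever from 0.018 on. It takes about 1.5 N and stays where it is left.
- thumb_piece (a point): Centre of the steel thumb piece of the safety tab, 62 mm above the bench: an upright block 14 (x) x 12 (y) x 15 mm (z) standing on the tab's flat tongue, at the left (+y) of the lever. To its right lie only the tongue (top 55 mm above the bench), the lever's arm and a black block, both lower.
- clamp_lever (a joint): Angle of the clamp lever, rad: 0 = down, clamped, level, its free end pointing along the carriage's -x (to the robot); grows as that end rises; 1.57 = upright, 1.75 = its end stop. Blocked below 0.2 by the locked tab. A sprung cam resists (about 5 N at the bar) up to about 1.4 rad, then it goes over centre; lift it past 1.4 or it falls back. Down, it holds the carriage fast.
- lever_grip (a point): Centre of the round cross-bar at the free end of the aluminium clamp lever, 60 mm from its pivot; moves with the lever. The bar is 12 mm thick and 30 mm long (along the carriage's y). The lever's arm is 18 mm wide (y), 10 mm thick. With the lever down this point lies 44 mm above the bench, with free space below the bar to the bench, 28 mm between it and the black clamp block behind, and free on the other sides.
- lever_hinge (a point): Middle of the lever's pivot, 42 mm above the bench; the pivot line runs along the carriage's y. Moves with the carriage.
- carriage (a joint): Position of the carriage along the rail, m, growing along the rail's +y (to the robot's left). Unclamped it slides with about 1.5 N of friction and stays where it is left; mass about 1 kg.
- push_face (a point): On the carriage's left end face (+y side), the middle of the flat to push: 90 mm wide (x), from 30 to 64 mm above the bench; this point lies 48 mm above the bench. The carriage is 120 mm long (y), its top disc 86 mm above the bench; micrometer heads stick out of its far (+x) and right (-y) sides, none out of this end.
- carriage_nose (a point): On the carriage's right end face (-y side), the face that meets the stop, 42 mm above the bench.
- stop_face (a point): On the left (+y) face of the stop block, 42 mm above the bench. The stop is a black block across the rail, 96 (x) x 24 (y) mm, its top 55 mm above the bench, clamped to the rail to the right of the carriage at a varying place.
- hex_key: L-shaped hex key, 90 mm, lying on the bench. Bystander.
- lens_cap: Black lens cap, 58 mm across, 8 mm high. Bystander.
- spare_post: Small steel post on a round foot, 58 mm tall. Bystander.
- lens: Camera lens standing on end, 66 mm across, 68 mm tall. Bystander.
- screwdriver: Screwdriver, 160 mm, lying. Bystander.
- battery: Camera battery, 38 x 56 x 20 mm. Bystander.
- lens_fluid: White bottle, 38 mm across, 95 mm tall. Bystander.
- screw_jar: Clear jar with steel cap, 52 mm across, 45 mm tall. Bystander.

How it is judged:
By the outcome, as a careful person would: the job done as asked, in the order asked, and still so for the second after the job is handed in, with the robot touching nothing.
It also fails if it takes over 64 s, if anything falls off the work surface, if the arm or the gripper's body presses on something with over 40 N, if the wrist force passes 120 N, or if a joint passes its speed limit or range.

## Working session

There is one attempt and no reset: what is moved stays moved. The work goes in short steps, Python scripts to look and compute and a tool call to move; the robot and the scene stay as the last step left them, time stands still between calls to the robot, and variables do not carry over. Pictures are saved under pics/ and viewed, about 8 in all and at most 12, crops included, and the job is handed in when it is done.

Besides the shell and the picture viewer there is one more tool, called after "Request:" in YAML: its name, and indented under it one key for each argument. send_rows: Moves the arm, as the interface text tells. Shift numbers are shares of 150 mm and turn numbers shares of 180 degrees, none past 1 either way. Its arguments: {"type":"object","properties":{"deltas":{"type":"array","items":{"type":"array","items":{"type":"number"}}},"squeeze":{"type":"number"}},"required":["deltas"]}

```bash
mkdir -p pics; ls; python3 - <<'E'
from bench import r
import cv2,numpy as np
o=r.get_obs(); print(o)
for n in("top","side"):
    f=r.grab_frame(n); np.savez(f"{n}0.npz",**f)
    cv2.imwrite(f"pics/{n}0.png",cv2.resize(f["pixels"][:,:,::-1],(800,600),interpolation=cv2.INTER_CUBIC))
    R=cv2.Rodrigues(np.array(f["rvec"]))[0]; print(n,f["camera_matrix"],R,-R.T@np.array(f["tvec"]).ravel())
E
```

```text
pics
{'clock': 0.0, 'joints': array([-1.25710975,  0.47777842,  0.02232484,  1.55644856, -0.01150926,
        1.10929881, -0.08307497]), 'qvel': array([-0.00061238, -0.00109561,  0.00093886,  0.00189908,  0.00056035,
        0.00061445,  0.00044689]), 'tau': array([-5.43340939e-04, -5.96471894e+01,  1.60779219e+00, -2.81185806e+01,
        1.24882525e-02,  9.70327703e-03,  9.45342322e-06]), 'tcp_pos': array([0.27610669, 0.61532111, 0.24134116]), 'orientation': array([-6.57499922e-01, -3.07175015e+00,  2.80573182e-03]), 'contact_force': array([ 0.15088723, -0.18337671, -0.50181449]), 'moment': array([ 0.01559114, -0.00799722,  0.07588579]), 'grip_width': 0.08534148730964361}
top [[375.94617792   0.         256.77803852]
 [  0.         375.94617792 203.17370216]
 [  0.           0.           1.        ]] [[-0.00206481 -0.99973538 -0.02291087]
 [-0.98138241  0.00642596 -0.19195642]
 [ 0.19205285  0.02208797 -0.98113599]] [0.45342314 0.06856302 0.88736783]
side [[364.02766278   0.         250.54668702]
 [  0.         364.02766278 189.56078372]
 [  0.           0.           1.        ]] [[ 0.68541719 -0.72813392 -0.00492695]
 [-0.44910471 -0.41741207 -0.78998235]
 [ 0.57315638  0.5436802  -0.61310978]] [ 0.0842178  -0.38911494  0.59940452]
```

View pics/top0.png

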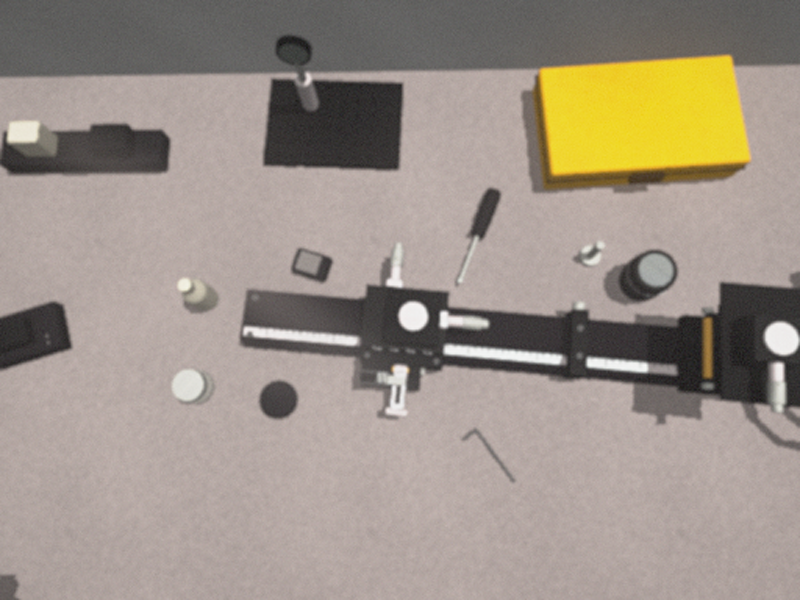

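View pics/side0.png

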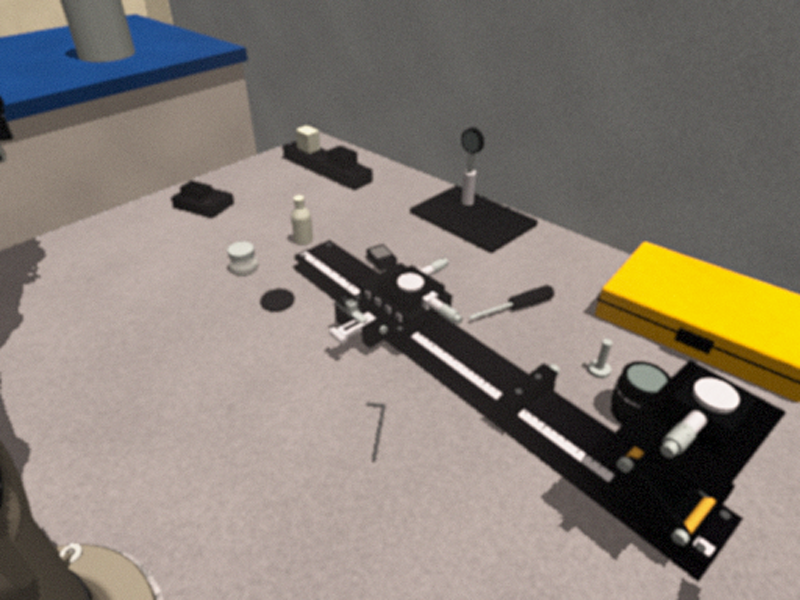

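The top view shows the carriage at about (405,330), the lever bar at about (397,411), the tab left of the lever at about (380,378) and the stop at (578,343). The side view agrees. I'll crop both around the lever and tab.

```bash
python3 - <<'E'
import cv2,numpy as np
a=np.load("top0.npz")["pixels"][170:280,220:300,::-1]
b=np.load("side0.npz")["pixels"][160:235,200:300,::-1]
A=cv2.resize(a,None,fx=5,fy=5,interpolation=cv2.INTER_CUBIC);B=cv2.resize(b,None,fx=4,fy=4,interpolation=cv2.INTER_CUBIC)
c=np.zeros((550,800,3),np.uint8);c[:550,:400]=A;c[:300,400:]=B
c=np.clip(c.astype(float)*1.2,0,255).astype(np.uint8)
cv2.imwrite("pics/crop0.png",c)
E
```

```text
(no output)
```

View pics/crop0.png

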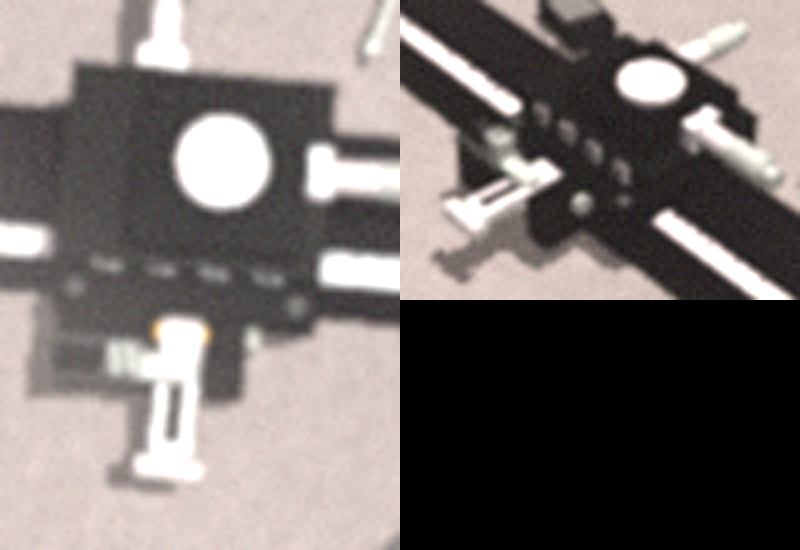

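The crop shows the lever bar's centre at crop (169,467), which is full-frame top (253.8,263.4), and at side (215.8,213.8). The thumb piece is at top (244.6,241.6) and side (224.3,195). The tab tongue crosses the lever's arm to its right.

```bash
cat > h.py <<'E'
import cv2,numpy as np
F={n:dict(np.load(f"{n}0.npz")) for n in("top","side")}
def ray(n,p,f=None):
    f=f or F[n]; R=cv2.Rodrigues(f["rvec"])[0]; K=f["camera_matrix"]
    d=R.T@np.linalg.solve(K,[p[0],p[1],1]); return -R.T@f["tvec"].ravel(),d/np.linalg.norm(d)
def atz(n,p,z,f=None):
    c,d=ray(n,p,f); return c+d*(z-c[2])/d[2]
def tri(p,q,f=None,g=None):
    c,d=ray("top",p,f); e,k=ray("side",q,g)
    s=np.linalg.lstsq(np.c_[d,-k],e-c,rcond=None)[0]; a,b=c+s[0]*d,e+s[1]*k
    return (a+b)/2,np.linalg.norm(a-b)
E
python3 - <<'E'
from h import *
np.set_printoptions(precision=4,suppress=True)
print("bar",tri((253.8,263.4),(215.8,213.8)),atz("top",(253.8,263.4),.044),atz("side",(215.8,213.8),.044))
print("thumb",tri((244.6,241.6),(224.3,195)),atz("top",(244.6,241.6),.066),atz("side",(224.3,195),.066))
h=atz("top",(256.4,236.4),.047);print("hinge",h)
s=1.5625
a=atz("top",(245/s,331/s),.028);b=atz("top",(675/s,370/s),.028);d=a-b;print("strip",a,b,"yaw",np.arctan2(-d[0],d[1]))
A=atz("top",(247/s,290/s),.028);B=atz("top",(242/s,345/s),.028);print("rail end",A,B)
a1=atz("top",(362/s,292/s),.028);
for nm,p,z in [("stop top L edge far",(572,312),.055),("stop L near",(569,374),.055),("carr right near",(220+315/5,170+330/5),.04),("carr right far",(220+333/5,170+88/5),.06),("carr left far",(220+75/5,170+65/5),.064),("carr left near",(220+52/5,170+300/5),.04)]:
    if p[0]>300:p=(p[0]/s,p[1]/s)
    print(nm,atz("top",p,z))
for nm,p in dict(cap=(279,399),hex=(476,432),jar=(189,385),battery=(312,264),drv=(460,282),lens=(650,272)).items(): print(nm,atz("top",(p[0]/s,p[1]/s),.01))
E
```

```text
bar (array([0.4813, 0.0952, 0.0481]), np.float64(0.0027244226888663934)) [0.4825 0.0944 0.044 ] [0.4832 0.0996 0.044 ]
thumb (array([0.5278, 0.1148, 0.065 ]), np.float64(0.0029081581219100026)) [0.5288 0.1138 0.066 ] [0.5258 0.1147 0.066 ]
hinge [0.5421 0.0885 0.047 ]
strip [0.6026 0.3213 0.028 ] [ 0.5414 -0.309   0.028 ] yaw -0.09670048821888712
rail end [0.6655 0.3214 0.028 ] [0.5815 0.3248 0.028 ]
stop top L edge far [ 0.6227 -0.1582  0.055 ]
stop L near [ 0.5337 -0.1489  0.055 ]
carr right near [0.5435 0.0286 0.04  ]
carr right far [0.6508 0.0198 0.06  ]
carr left far [0.6614 0.1362 0.064 ]
carr left near [0.5577 0.1476 0.04  ]
cap [0.5026 0.2706 0.01  ]
hex [ 0.4538 -0.0207  0.01  ]
jar [0.5239 0.4072 0.01  ]
battery [0.7108 0.227  0.01  ]
drv [ 0.6801 -0.0022  0.01  ]
lens [ 0.6936 -0.2927  0.01  ]
```

Yaw comes out at -0.097 rad and the sizes and heights are consistent. I'll travel in three hops at height with the fingers shut and turn to the rail axes on the way.

Request:
send_rows:
  deltas:
    - [0,-0.07,-0.06,0,0,0,0]
    - [0,-0.2,-0.165,0,0,0,0]
    - [0,-0.34,-0.28,0,0,0,0]
    - [0,-0.5,-0.41,0,0,0,-0.03]
    - [0,-0.66,-0.54,0,0,0,-0.05]
    - [0,-0.82,-0.68,0,0,0,-0.08]
    - [0,-0.98,-0.81,0,0,0,-0.1035]

```text
clock: 0.68
tcp_pos: [0.3614, 0.4419, 0.2421]
orientation: [-0.146, -3.138, 0.001]
contact_force: [0.7, 0.0, -0.0]
grip_width: 0.0006
```

```bash
cat >> h.py <<'E'
YAW=-0.097
X=np.array([np.cos(YAW),np.sin(YAW),0]);Y=np.array([-np.sin(YAW),np.cos(YAW),0]);Z=np.array([0,0,1.])
RT=np.c_[-X,Y,-Z]   # tool down, tool y along rail y
def plan(o,t):
    from scipy.spatial.transform import Rotation as Q
    R=Q.from_rotvec(o["orientation"]).as_matrix()
    return np.round(R.T@(np.array(t)-o["tcp_pos"])/.15,3),np.round(Q.from_matrix(R.T@RT).as_rotvec()/np.pi,4)
E
python3 - <<'E'
from bench import r
from h import *
o=r.get_obs();print(o["clock"],o["tcp_pos"],o["grip_width"])
bar=np.array([.482,.0955,0]); print(plan(o,bar+.045*X+0*Y+.10*Z))
E
```

```text
0.6833 [0.36141127 0.4418988  0.24207687] 0.0005731775017221552
(array([-1.314, -2.225,  0.949]), array([-0.0003,  0.    ,  0.0013]))
```

Request:
send_rows:
  deltas:
    - [0,-0.08,-0.16,0,0,0,0]
    - [0,-0.16,-0.33,0,0,0,0]
    - [0,-0.25,-0.5,0,0,0,0]
    - [0,-0.35,-0.67,0,0,0,0]
    - [0,-0.45,-0.82,0,0,0,0]
    - [0,-0.55,-0.96,0,0,0,0]

```text
clock: 1.18
tcp_pos: [0.4292, 0.2905, 0.2422]
orientation: [-0.154, -3.138, 0.001]
contact_force: [1.0, -0.2, -0.7]
grip_width: 0.0003
```

Request:
send_rows:
  deltas:
    - [0,-0.1,-0.16,0,0,0,0]
    - [0,-0.2,-0.32,0,0,0,0]
    - [0,-0.3,-0.48,0,0,0,0]
    - [0,-0.4,-0.62,0,0,0,0]
    - [0,-0.5,-0.76,0,0,0,0]
    - [0,-0.58,-0.86,0,0,0,0]
    - [0,-0.62,-0.92,0,0,0,0]
    - [0,-0.62,-0.92,0,0,0,0]

```text
clock: 1.85
tcp_pos: [0.5088, 0.1439, 0.2422]
orientation: [0.159, 3.137, -0.002]
contact_force: [0.2, -0.1, -0.4]
grip_width: 0.0002
```

```bash
cat >> h.py <<'E'
bar=np.array([.482,.0955,0])
E
python3 - <<'E'
from bench import r
from h import *
o=r.get_obs();print(o["clock"],o["tcp_pos"],o["contact_force"])
print(plan(o,bar+.045*X-.001*Y+.10*Z))
E
```

```text
1.85 [0.50877544 0.14390922 0.2422027 ] [ 0.1510763  -0.08240792 -0.44004052]
(array([-0.155, -0.344,  0.948]), array([-0.0003,  0.0001, -0.0014]))
```

Request:
send_rows:
  deltas:
    - [0,-0.08,-0.17,0.1,0,0,0]
    - [0,-0.155,-0.344,0.25,0,0,0]
    - [0,-0.155,-0.344,0.4,0,0,0]
    - [0,-0.155,-0.344,0.55,0,0,0]
    - [0,-0.155,-0.344,0.7,0,0,0]
    - [0,-0.155,-0.344,0.83,0,0,0]
    - [0,-0.155,-0.344,0.92,0,0,0]
    - [0,-0.155,-0.344,0.948,0,0,0]
    - [0,-0.155,-0.344,0.948,0,0,0]
    - [0,-0.155,-0.344,0.948,0,0,0]

```text
clock: 2.68
tcp_pos: [0.5263, 0.0944, 0.1005]
orientation: [0.15, 3.138, 0.001]
contact_force: [-0.2, -0.3, 0.3]
grip_width: -0.0003
```

```bash
cat >> h.py <<'E'
def snap(r,name,boxes,k):
    out=[]
    for n,(x0,y0,x1,y1) in boxes.items():
        f=r.grab_frame(n); np.savez(f"{n}_{name}.npz",**f)
        out.append(cv2.resize(f["pixels"][y0:y1,x0:x1,::-1],(k*(x1-x0),k*(y1-y0)),interpolation=cv2.INTER_CUBIC))
    h=max(i.shape[0] for i in out)
    im=np.hstack([cv2.copyMakeBorder(i,0,h-i.shape[0],0,0,cv2.BORDER_CONSTANT) for i in out])
    cv2.imwrite(f"pics/{name}.png",np.clip(im*1.2,0,255).astype(np.uint8))
E
python3 - <<'E'
from bench import r
from h import *
o=r.get_obs();print(o["clock"],o["tcp_pos"],o["contact_force"])
snap(r,"near1",dict(top=(220,170,310,280),side=(190,120,290,240)),4)
E
```

```text
2.6833 [0.52630543 0.09441216 0.1005434 ] [-0.23008584 -0.29732036  0.30626665]
```

View pics/near1.png

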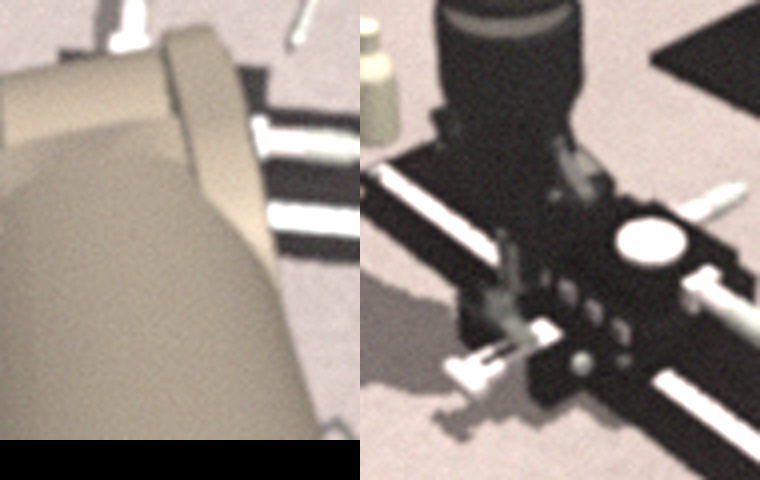

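The arm hides the lever in the top view. The side view shows the shut fingertips above and right of the thumb piece, at crop (512,290). I'll shift right a little and descend beside it.

```bash
python3 - <<'E'
from bench import r
from h import *
o=r.get_obs();print(o["clock"],o["tcp_pos"],o["contact_force"])
print(plan(o,bar+.045*X-.004*Y+.0705*Z))
E
```

```text
2.7833 [0.52694235 0.0941726  0.10116361] [-0.7845031  -0.02751714 -0.01417298]
(array([-0.001, -0.047,  0.204]), array([0.0003, 0.0005, 0.0002]))
```

Request:
send_rows:
  deltas:
    - [0,0,-0.03,0,0,0,0]
    - [0,0,-0.047,0.03,0,0,0]
    - [0,0,-0.047,0.07,0,0,0]
    - [0,0,-0.047,0.11,0,0,0]
    - [0,0,-0.047,0.15,0,0,0]
    - [0,0,-0.047,0.18,0,0,0]
    - [0,0,-0.047,0.204,0,0,0]
    - [0,0,-0.047,0.204,0,0,0]
    - [0,0,-0.047,0.204,0,0,0]

```text
clock: 3.53
tcp_pos: [0.5255, 0.0866, 0.0692]
orientation: [-0.152, -3.137, 0.0]
contact_force: [0.7, -0.8, -0.3]
grip_width: -0.0002
```

```bash
python3 - <<'E'
from bench import r
from h import *
o=r.get_obs();print(o["clock"],o["tcp_pos"],o["contact_force"],o["moment"])
print(Y@(o["tcp_pos"]-bar),X@(o["tcp_pos"]-bar))
E
```

```text
3.5333 [0.52549922 0.08659647 0.06915759] [ 0.7333649  -0.76424562 -0.26046542] [0.02795914 0.04065153 0.00675636]
-0.0046488613849973055 0.044157024640507726
```

Request:
send_rows:
  deltas:
    - [0,0,0.015,0,0,0,0]
    - [0,0,0.03,0,0,0,0]
    - [0,0,0.045,0,0,0,0]
    - [0,0,0.06,0,0,0,0]
    - [0,0,0.075,0,0,0,0]
    - [0,0,0.09,0,0,0,0]
    - [0,0,0.105,0,0,0,0]
    - [0,0,0.12,0,0,0,0]
    - [0,0,0.135,0,0,0,0]
    - [0,0,0.15,0,0,0,0]

```text
clock: 4.37
tcp_pos: [0.528, 0.1091, 0.0696]
orientation: [0.152, 3.138, 0.0]
contact_force: [0.3, -1.5, 0.5]
grip_width: -0.0001
```

Request:
send_rows:
  deltas:
    - [0,0,0.01,0,0,0,0]
    - [0,0,0.02,0,0,0,0]
    - [0,0,0.03,0,0,0,0]
    - [0,0,0.03,0,0,0,0]

```text
clock: 4.7
tcp_pos: [0.5284, 0.1139, 0.0695]
orientation: [0.151, 3.138, 0.0]
contact_force: [0.5, -0.7, 0.9]
grip_width: 0.0001
```

```bash
python3 - <<'E'
from bench import r
from h import *
o=r.get_obs();print(o["clock"],o["tcp_pos"],o["contact_force"],o["moment"])
print(Y@(o["tcp_pos"]-bar),X@(o["tcp_pos"]-bar))
snap(r,"tab1",dict(side=(190,120,290,240)),6)
E
```

```text
4.7 [0.52838113 0.11388839 0.06953555] [ 0.4904526  -0.71642218  0.91740682] [-0.12922824 -0.0339764  -0.04013831]
0.022793865498926414 0.04438222353015785
```

View pics/tab1.png

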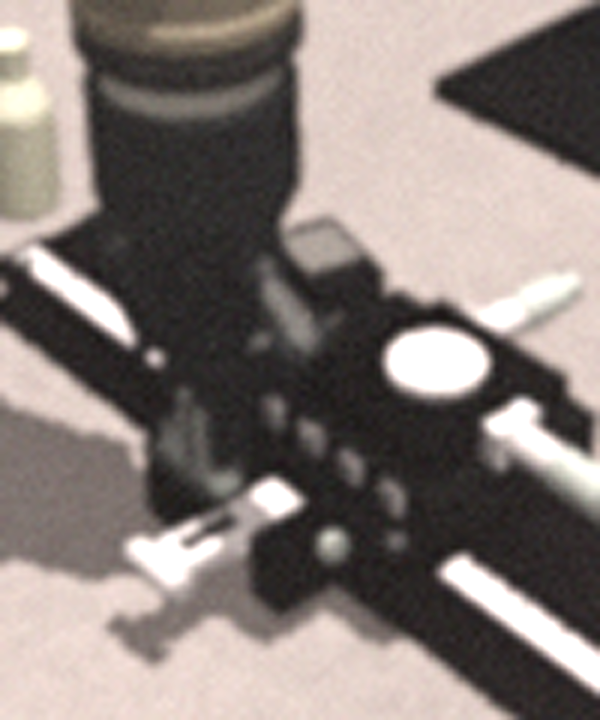

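The side view shows the tab slid left and the tongue's end at about (230,478), near the arm's left edge. I'll keep going until the end stop shows in the force.

Request:
send_rows:
  deltas:
    - [0,0,0.007,0,0,0,0]
    - [0,0,0.014,0,0,0,0]
    - [0,0,0.02,0,0,0,0]
    - [0,0,0.02,0,0,0,0]

```text
clock: 5.08
tcp_pos: [0.5285, 0.1166, 0.0695]
orientation: [-0.152, -3.138, -0.0]
contact_force: [0.1, -0.5, -0.5]
grip_width: 0.0001
```

Request:
send_rows:
  deltas:
    - [0,0,0.007,0,0,0,0]
    - [0,0,0.014,0,0,0,0]
    - [0,0,0.02,0,0,0,0]
    - [0,0,0.02,0,0,0,0]

```text
clock: 5.42
tcp_pos: [0.5286, 0.1176, 0.0694]
orientation: [-0.154, -3.137, 0.003]
contact_force: [0.4, -5.7, 1.9]
grip_width: -0.0001
```

Request:
send_rows:
  deltas:
    - [0,0,0.007,0,0,0,0]
    - [0,0,0.013,0,0,0,0]
    - [0,0,0.013,0,0,0,0]

```text
clock: 5.67
tcp_pos: [0.5286, 0.1179, 0.0693]
orientation: [-0.156, -3.136, 0.006]
contact_force: [-1.2, -9.9, 3.7]
grip_width: -0.0001
```

The end stop is firm: the force rises while the position stays put. I'll back off, rise and go above the bar, opening partly.

Request:
send_rows:
  deltas:
    - [0,0,-0.03,0,0,0,0]
    - [0,0,-0.06,0,0,0,0]
    - [0,0,-0.06,-0.06,0,0,0]
    - [0,0,-0.06,-0.16,0,0,0]
    - [0,0,-0.06,-0.26,0,0,0]
    - [0.3,0.08,-0.08,-0.3,0,0,0]
    - [0.55,0.18,-0.1,-0.3,0,0,0]
    - [0.55,0.27,-0.13,-0.3,0,0,0]
    - [0.55,0.3,-0.15,-0.3,0,0,0]
    - [0.55,0.3,-0.15,-0.3,0,0,0]
    - [0.55,0.3,-0.15,-0.3,0,0,0]

```text
clock: 6.58
tcp_pos: [0.4827, 0.1037, 0.115]
orientation: [0.151, 3.137, 0.001]
contact_force: [0.1, 0.4, 0.4]
grip_width: 0.047
```

```bash
python3 - <<'E'
from bench import r
from h import *
snap(r,"bar1",dict(side=(170,120,290,240),top=(220,180,290,280)),4)
o=r.get_obs();print(o["clock"],o["tcp_pos"],o["contact_force"],o["grip_width"])
print(Y@(o["tcp_pos"]-bar),X@(o["tcp_pos"]-bar))
b=bar+.0015*Y
print(plan(o,b+.036*Z))
E
```

```text
6.6833 [0.48312225 0.10376895 0.11478292] [0.08648202 0.23760902 0.2032386 ] 0.046959698927131005
0.008338765231569057 0.0003161407423757004
(array([ 0.003, -0.046,  0.525]), array([0.0002, 0.0003, 0.0002]))
```

View pics/bar1.png

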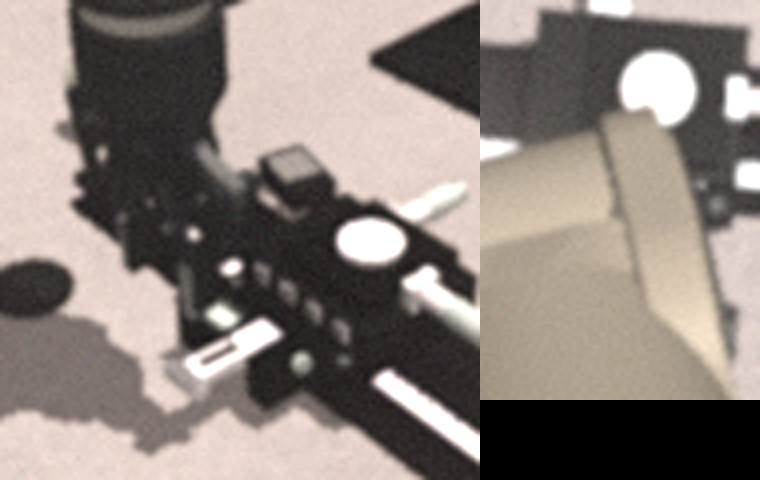

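The side view shows the tab clear of the lever, with the thumb at crop (222,315) and the arm bare. The open fingers are above and left of the bar. I'll centre over the bar and descend.

Request:
send_rows:
  deltas:
    - [0.55,0.003,-0.025,0.02,0,0,0]
    - [0.55,0.003,-0.046,0.07,0,0,0]
    - [0.55,0.003,-0.046,0.15,0,0,0]
    - [0.55,0.003,-0.046,0.24,0,0,0]
    - [0.55,0.003,-0.046,0.32,0,0,0]
    - [0.55,0.003,-0.046,0.39,0,0,0]
    - [0.55,0.003,-0.046,0.45,0,0,0]
    - [0.55,0.003,-0.046,0.5,0,0,0]
    - [0.55,0.003,-0.046,0.52,0,0,0]
    - [0.55,0.003,-0.046,0.525,0,0,0]
    - [0.55,0.003,-0.046,0.525,0,0,0]

```text
clock: 7.6
tcp_pos: [0.4811, 0.0965, 0.0357]
orientation: [-0.152, -3.138, 0.0]
contact_force: [-0.1, -0.5, 0.0]
grip_width: 0.0472
```

Request:
send_rows:
  deltas:
    - [0.45,0,0,0,0,0,0]
    - [0.4,0,0,0,0,0,0]
    - [0.37,0,0,0,0,0,0]
    - [0.34,0,0,0,0,0,0]
    - [0.31,0,0,0,0,0,0]
    - [0.28,0,0,0,0,0,0]
    - [0.28,0,0,0,0,0,0]
  squeeze: 25

```text
clock: 8.18
tcp_pos: [0.4813, 0.0967, 0.0361]
orientation: [0.152, 3.137, 0.001]
contact_force: [-0.5, 0.5, 4.4]
grip_width: 0.0295
```

```bash
python3 - <<'E'
from bench import r
from h import *
o=r.get_obs();print(o["clock"],o["tcp_pos"],o["contact_force"],o["grip_width"])
print(Y@(o["tcp_pos"]-bar),X@(o["tcp_pos"]-bar))
E
```

```text
8.1833 [0.48127441 0.09668221 0.03607374] [-0.48576148  0.49529461  4.3648119 ] 0.029478954868189137
0.0011063805929907428 -0.0008366714990728803
```

Gripped, with the opening at 29.5 mm against a 30 mm bar and low side force. I'll start the arc.

Request:
send_rows:
  deltas:
    - [0.25,-0.001,0,-0.015,0,0,0]
    - [0.25,-0.003,0,-0.035,0,0,0]
    - [0.25,-0.008,0,-0.066,0,0,0]
    - [0.25,-0.0125,0,-0.085,0,0,0]
    - [0.25,-0.0177,0,-0.105,0,0,0]
    - [0.25,-0.0245,0,-0.124,0,0,0]
    - [0.25,-0.0315,0,-0.143,0,0,0]
    - [0.25,-0.04,0,-0.161,0,0,0]
    - [0.25,-0.049,0,-0.1786,0,0,0]
  squeeze: 35

```text
clock: 8.93
tcp_pos: [0.4872, 0.0959, 0.0624]
orientation: [-0.151, -3.136, 0.0]
contact_force: [-1.6, 3.5, -5.3]
grip_width: 0.029
```

```bash
python3 - <<'E'
from bench import r
from h import *
o=r.get_obs();print(o["clock"],o["tcp_pos"],o["contact_force"],o["grip_width"])
snap(r,"lift1",dict(side=(180,110,290,240)),5)
E
```

```text
8.9333 [0.48720617 0.0959382  0.06239453] [-1.56114339  3.54231865 -5.33487512] 0.028989193968283616
```

View pics/lift1.png

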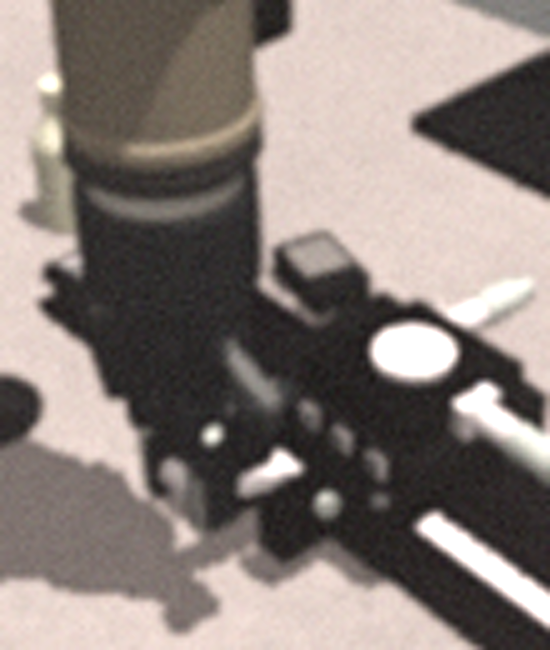

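The lever's arm is tilting up with the gripper, near (270,475), at about 5 N as expected. I'll continue along the arc.

Request:
send_rows:
  deltas:
    - [0.25,-0.01,0,-0.018,0,0,0]
    - [0.25,-0.021,0,-0.034,0,0,0]
    - [0.25,-0.033,0,-0.05,0,0,0]
    - [0.25,-0.045,0,-0.065,0,0,0]
    - [0.25,-0.059,0,-0.081,0,0,0]
    - [0.25,-0.072,0,-0.095,0,0,0]
    - [0.25,-0.087,0,-0.109,0,0,0]
    - [0.25,-0.102,0,-0.121,0,0,0]
    - [0.25,-0.118,0,-0.133,0,0,0]
    - [0.25,-0.135,0,-0.144,0,0,0]
    - [0.25,-0.169,0,-0.164,0,0,0]

```text
clock: 9.9
tcp_pos: [0.5105, 0.0923, 0.0866]
orientation: [-0.152, -3.132, 0.003]
contact_force: [-9.6, 2.7, 4.5]
grip_width: 0.0284
```

Request:
send_rows:
  deltas:
    - [0.25,-0.018,0,-0.009,0,0,0]
    - [0.25,-0.037,0,-0.017,0,0,0]
    - [0.25,-0.056,0,-0.023,0,0,0]
    - [0.25,-0.075,0,-0.029,0,0,0]
    - [0.25,-0.094,0,-0.034,0,0,0]
    - [0.25,-0.114,0,-0.038,0,0,0]
    - [0.25,-0.153,0,-0.043,0,0,0]
    - [0.25,-0.173,0,-0.044,0,0,0]
    - [0.25,-0.194,0,-0.044,0,0,0]
    - [0.25,-0.225,0,-0.042,0,0,0]
    - [0.25,-0.225,0,-0.042,0,0,0]

```text
clock: 10.82
tcp_pos: [0.5486, 0.0896, 0.0937]
orientation: [0.153, 3.136, -0.0]
contact_force: [-0.1, 0.1, 0.1]
grip_width: 0.0215
```

```bash
python3 - <<'E'
from bench import r
from h import *
o=r.get_obs();print(o["clock"],o["tcp_pos"],o["contact_force"],o["grip_width"])
h=bar+.06*X+.0015*Y
p=o["tcp_pos"]+.008*Z-h;print(X@p,p[2]-.042,Y@p,"angle",np.arctan2(p[2]-.042,-X@p))
snap(r,"lift2",dict(side=(180,110,290,240)),5)
E
```

```text
10.8167 [0.54856774 0.08963173 0.09366804] [-0.0694506   0.09490559  0.14522375] 0.021509794367713855
0.0068231434528393435 0.05966803807580796 -0.0008937305040850738 angle 1.6846534992485935
```

View pics/lift2.png

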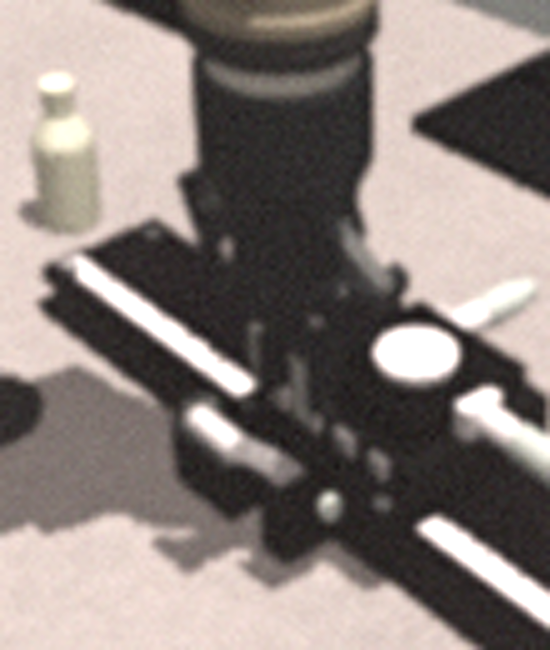

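The grip closed to 21.5 mm, so the bar has slipped out of the pads. The lever isn't visible in the down position, so I'll brighten the dark area.

```bash
python3 - <<'E'
from h import *
f=np.load("side_lift2.npz")["pixels"][165:225,205:265,::-1]
f=cv2.resize(f,None,fx=9,fy=9,interpolation=cv2.INTER_CUBIC)
cv2.imwrite("pics/b2.png",(255*np.clip(f/255*1.3,0,1)**.55).astype(np.uint8))
E
```

```text
(no output)
```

View pics/b2.png

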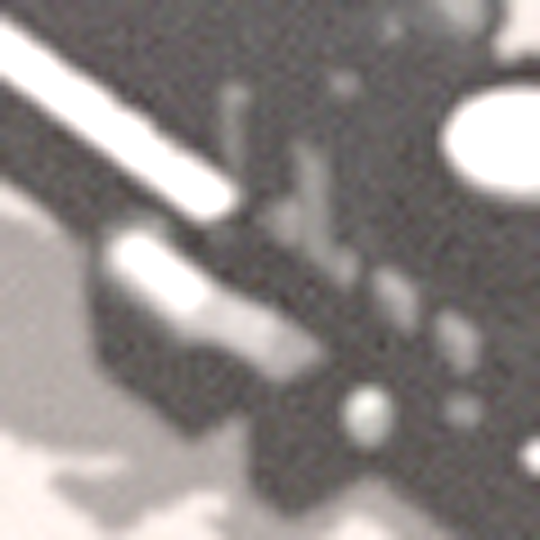

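```bash
python3 - <<'E'
from h import *
f=F["side"]
h=bar+.06*X+.0015*Y+.042*Z
def pj(p): 
    q=cv2.projectPoints(np.array([p]),f["rvec"],f["tvec"],f["camera_matrix"],None)[0].ravel();return np.round(((q-[205,165])*9))
for a in (0,.3,.6,1,1.3,1.57,1.7): print(a,[pj(h-.06*np.cos(a)*X+.06*np.sin(a)*Z+s*Y) for s in(-.015,0,.015)])
print("hinge",pj(h),"thumb",pj(h-.016*X+.045*Y+.021*Z),"tongue end",pj(h-.016*X+.02*Y+.01*Z))
E
```

```text
0 [array([138., 482.]), array([102., 452.]), array([ 67., 422.])]
0.3 [array([142., 424.]), array([106., 394.]), array([ 70., 365.])]
0.6 [array([164., 361.]), array([127., 332.]), array([ 91., 303.])]
1 [array([215., 280.]), array([178., 252.]), array([141., 224.])]
1.3 [array([266., 229.]), array([228., 202.]), array([191., 175.])]
1.57 [array([315., 196.]), array([277., 169.]), array([240., 143.])]
1.7 [array([339., 186.]), array([301., 159.]), array([263., 133.])]
hinge [284. 351.] thumb [128. 235.] tongue end [188. 311.]
```

```bash
python3 - <<'E'
from bench import r
from h import *
g=r.grab_frame("side");np.savez("side_c.npz",**g)
for nm in("side0","side_bar1","side_lift1","side_lift2","side_c"):
    p=np.load(nm+".npz")["pixels"].astype(int).mean(2)
    print(nm,"down bar",p[211:217,213:219].mean().round(),"mid-arm",p[206:210,222:227].mean().round())
d=np.abs(g["pixels"].astype(int)-np.load("side_lift2.npz")["pixels"]).mean(2)
print("diff",(cv2.blur(d,(3,3))[160:230,200:270]>15).sum())
p=g["pixels"].astype(int).mean(2).astype(int)
print("cols 213-243, rows 178-216");
for y in range(178,217,2): print(y,p[y,213:244:2])
E
```

```text
side0 down bar 209.0 mid-arm 149.0
side_bar1 down bar 149.0 mid-arm 157.0
side_lift1 down bar 121.0 mid-arm 36.0
side_lift2 down bar 111.0 mid-arm 32.0
side_c down bar 114.0 mid-arm 32.0
diff 287
cols 213-243, rows 178-216
178 [198 245 241 211 102  30  36  34  52  49  32  30  33  33  31  38]
180 [ 51 163 242 249 211 113  31  31  53  54  29  37  41  36  37  32]
182 [ 31  35 110 232 244 212 162  67  45  55  34  36  44  64  40  36]
184 [ 31  32  29  77 185 241 244 215 111  54  31  34  46  84  43  37]
186 [ 32  33  34  27  48 153 242 247 231  70  34  40  55  79  42  40]
188 [ 27  32  30  43  43  41 107 197 153  51  34  64  86  81  51  30]
190 [37 34 67 76 92 74 27 41 46 33 33 64 81 80 55 33]
192 [ 86  47  86 101  90  74  38  30  33  30  25  34  54  75  63  56]
194 [ 89  74 191 204 126  97  46  29  26  29  29  33  31  55  69  86]
196 [ 88  92 202 237 226 189 109  53  33  31  28  31  32  28  38  57]
198 [ 89  54 121 199 232 238 204 122  76  46  36  31  26  29  33  30]
200 [ 93  43  45 108 183 230 210 174 168 146 137 101  54  30  34  31]
202 [101  52  26  39  97 157 143 139 155 158 160 126 114  74  34  33]
204 [104  59  31  31  40  76  90  82 113 132 130 107 105  93  44  28]
206 [102  89  42  29  26  34  29  36  31  48  63  84  70  42  28  24]
208 [98 99 86 50 29 34 29 27 31 28 36 33 31 30 26 39]
210 [ 97 100  97  91  68  31  36  30  35  34  31  32  35  32  37  86]
212 [ 94  98  99 105  97  68  36  37  69  79  31  35  34  33  32  66]
214 [ 99  98  96 101  99  91  80  83  95  91  33  29  33  36  30  34]
216 [166 166 166 118 100 104  97  93  95  89  32  31  30  38  31  32]
```

The lever slipped out near 1.2 rad and is falling back slowly. Rather than re-grip, I'll hook it from below and in front with shut fingers, tool tilted about 40°, and carry it over along the arc. First I'll retreat and tilt in free air.

Request:
send_rows:
  deltas:
    - [0.4,0,0,-0.03,0,0,0]
    - [0.4,0,0,-0.12,0,0,0]
    - [0.4,0,0,-0.26,0,0,0]
    - [0.4,0.06,0,-0.38,0,0,0]
    - [0,0.18,0,-0.4,0,-0.03,0]
    - [0,0.32,0,-0.4,0,-0.06,0]
    - [0,0.46,0,-0.4,0,-0.095,0]
    - [0,0.6,0,-0.4,0,-0.13,0]
    - [0,0.74,0,-0.4,0,-0.165,0]
    - [0,0.88,0,-0.4,0,-0.2,0]
    - [0,0.95,0,-0.4,0,-0.222,0]
    - [0,0.95,0,-0.4,0,-0.222,0]
    - [0,0.95,0,-0.4,0,-0.222,0]

```text
clock: 12.0
tcp_pos: [0.4202, 0.0865, 0.13]
orientation: [0.126, 2.8, -0.131]
contact_force: [0.1, -0.2, -0.1]
grip_width: -0.0
```

```bash
python3 - <<'E'
from bench import r
from h import *
from scipy.spatial.transform import Rotation as Q
o=r.get_obs();print(o["clock"],o["tcp_pos"],o["joints"].round(2),o["contact_force"],o["grip_width"])
R=Q.from_rotvec(o["orientation"]).as_matrix();print("tool z",R[:,2].round(3),"tool y in rail",(R[:,1]@np.c_[X,Y,Z]).round(3),"tilt",np.degrees(np.arctan2(X@R[:,2],-R[2,2])))
snap(r,"hook0",dict(side=(170,110,290,240)),5)
p=np.load("side_hook0.npz")["pixels"].astype(int).mean(2)
print("down bar",p[211:217,213:219].mean().round(),"mid",p[206:210,222:227].mean().round())
E
```

```text
12.0 [0.42024028 0.08651412 0.13000252] [-0.07  0.18 -0.51  2.4   0.81  0.5   0.22] [ 0.06559501 -0.16480948 -0.13909705] -2.392292742606952e-05
tool z [ 0.325 -0.106 -0.94 ] tool y in rail [ 0.006  0.997 -0.076] tilt 19.552160426409113
down bar 178.0 mid 178.0
```

View pics/hook0.png

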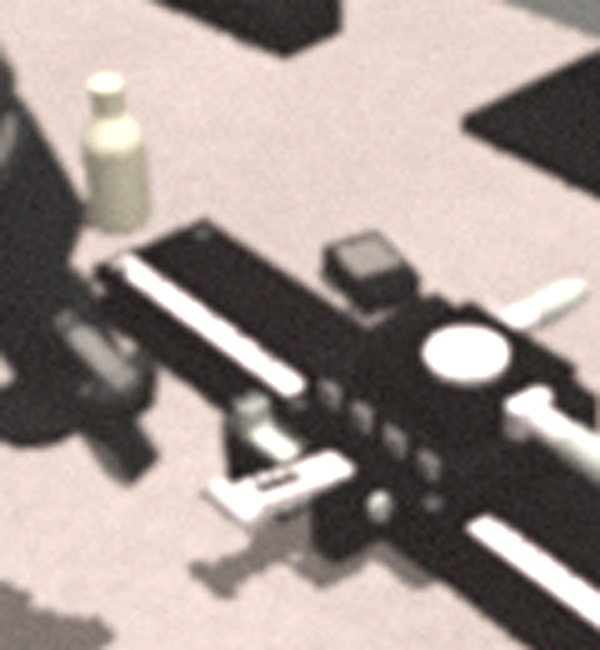

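The view shows the lever almost down again at crop (240,505), and the tab still fully back. The arm can only reach about 20° of tilt here, so hooking is weak. The slow fall means strong damping, so the slip came from speed on a light grip. I'll re-grip with more force and lift about half as fast, starting by levelling the tool and going back over the bar.

Request:
send_rows:
  deltas:
    - [0.3,-0.05,0,0,0,0.03,0]
    - [0.55,-0.1,0,0,0,0.06,0]
    - [0.55,-0.15,0,0,0,0.09,0]
    - [0.55,-0.2,0,0,0,0.1,0]
    - [0.55,-0.2,0,0,0,0.1,0]
    - [0.55,-0.2,0,0,0,0.1,0]

```text
clock: 12.55
tcp_pos: [0.4499, 0.0836, 0.1398]
orientation: [0.163, 3.112, -0.119]
contact_force: [-0.3, -0.0, 0.2]
grip_width: 0.0473
```

```bash
cat >> h.py <<'E'
def rep(r):
    o=r.get_obs(); p=o["tcp_pos"]-bar
    print(round(o["clock"],2),"X,Y,z mm",(np.r_[X@p,Y@p,p[2]]*1e3).round(1),"F",o["contact_force"].round(1),"w",o["grip_width"].round(4),o["orientation"].round(3)); return o
E
python3 - <<'E'
from bench import r
from h import *
o=rep(r);print(plan(o,bar+.0015*Y+.10*Z))
E
```

```text
Traceback (most recent call last):
  File "h.py", line 30, in rep
    print(round(o["clock"],2),"X,Y,z mm",(np.r_[X@p,Y@p,p[2]]*1e3).round(1),"F",o["contact_force"].round(1),"w",o["grip_width"].round(4),o["orientation"].round(3)); return o
                                                                                                                ^^^^^^^^^^^^^^^^^^^^^
AttributeError: 'float' object has no attribute 'round'
```

```bash
sed -i 's/o\["grip_width"\].round(4)/round(o["grip_width"],4)/' h.py
python3 - <<'E'
from bench import r
from h import *
o=rep(r);print(plan(o,bar+.0012*Y+.10*Z))
E
```

```text
12.55 X,Y,z mm [-30.8 -15.  139.8] F [-0.3 -0.   0.2] w 0.0473 [ 0.163  3.112 -0.119]
(array([-0.198,  0.129,  0.262]), array([-0.0239,  0.0084, -0.0025]))
```

Request:
send_rows:
  deltas:
    - [0.55,-0.05,0.03,0.03,-0.01,0.004,0]
    - [0.55,-0.12,0.08,0.1,-0.024,0.0084,-0.0025]
    - [0.55,-0.198,0.129,0.18,-0.024,0.0084,-0.0025]
    - [0.55,-0.198,0.129,0.24,-0.024,0.0084,-0.0025]
    - [0.55,-0.198,0.129,0.262,-0.024,0.0084,-0.0025]
    - [0.55,-0.198,0.129,0.262,-0.024,0.0084,-0.0025]

```text
clock: 13.05
tcp_pos: [0.4792, 0.0971, 0.0991]
orientation: [-0.146, -3.135, 0.002]
contact_force: [-0.8, -0.2, -0.3]
grip_width: 0.0467
```

```bash
python3 - <<'E'
from bench import r
from h import *
o=rep(r);print(plan(o,bar+.0012*Y+.036*Z))
g=r.grab_frame("side");p=g["pixels"].astype(int).mean(2)
m=p[185:225,205:240]>185; ys,xs=np.nonzero(m); print("bright blob",xs.min()+205,xs.max()+205,ys.min()+185,ys.max()+185)
E
```

```text
13.05 X,Y,z mm [-3.   1.3 99.1] F [-0.8 -0.2 -0.3] w 0.0467 [-1.460e-01 -3.135e+00  2.000e-03]
(array([-0.021, -0.   ,  0.421]), array([-0.0005, -0.001 ,  0.0012]))
bright blob 205 239 197 220
```

Request:
send_rows:
  deltas:
    - [0.55,-0.021,0,0.03,0,0,0]
    - [0.55,-0.021,0,0.1,0,0,0]
    - [0.55,-0.021,0,0.18,0,0,0]
    - [0.55,-0.021,0,0.26,0,0,0]
    - [0.55,-0.021,0,0.33,0,0,0]
    - [0.55,-0.021,0,0.38,0,0,0]
    - [0.55,-0.021,0,0.41,0,0,0]
    - [0.55,-0.021,0,0.421,0,0,0]
    - [0.55,-0.021,0,0.421,0,0,0]
    - [0.45,-0.021,0,0.421,0,0,0]
    - [0.4,-0.021,0,0.421,0,0,0]
    - [0.36,-0.021,0,0.421,0,0,0]
    - [0.33,-0.021,0,0.421,0,0,0]
    - [0.3,-0.021,0,0.421,0,0,0]
    - [0.2,-0.021,0,0.421,0,0,0]
    - [0.2,-0.021,0,0.421,0,0,0]
  squeeze: 90

```text
clock: 14.43
tcp_pos: [0.4844, 0.095, 0.0371]
orientation: [-0.152, -3.137, 0.003]
contact_force: [-0.0, -5.2, 1.0]
grip_width: 0.0281
```

```bash
python3 - <<'E'
from bench import r
from h import *
o=rep(r)
print("z, x tool deltas from a=.033")
a=np.arange(.05,1.76,.05)
for i in a: print(round(i,2),round(-.4*(np.cos(.033)-np.cos(i)),3),round(-.4*(np.sin(i)-.033),3),end=" | ")
E
```

```text
14.43 X,Y,z mm [ 2.4 -0.3 37.1] F [-0.  -5.2  1. ] w 0.0281 [-1.520e-01 -3.137e+00  3.000e-03]
z, x tool deltas from a=.033
0.05 -0.0 -0.007 | 0.1 -0.002 -0.027 | 0.15 -0.004 -0.047 | 0.2 -0.008 -0.066 | 0.25 -0.012 -0.086 | 0.3 -0.018 -0.105 | 0.35 -0.024 -0.124 | 0.4 -0.031 -0.143 | 0.45 -0.04 -0.161 | 0.5 -0.049 -0.179 | 0.55 -0.059 -0.196 | 0.6 -0.07 -0.213 | 0.65 -0.081 -0.229 | 0.7 -0.094 -0.244 | 0.75 -0.107 -0.259 | 0.8 -0.121 -0.274 | 0.85 -0.136 -0.287 | 0.9 -0.151 -0.3 | 0.95 -0.167 -0.312 | 1.0 -0.184 -0.323 | 1.05 -0.201 -0.334 | 1.1 -0.218 -0.343 | 1.15 -0.236 -0.352 | 1.2 -0.255 -0.36 | 1.25 -0.274 -0.366 | 1.3 -0.293 -0.372 | 1.35 -0.312 -0.377 | 1.4 -0.332 -0.381 | 1.45 -0.352 -0.384 | 1.5 -0.371 -0.386 | 1.55 -0.391 -0.387 | 1.6 -0.411 -0.387 | 1.65 -0.431 -0.386 | 1.7 -0.451 -0.383 | 1.75 -0.471 -0.38 |
```

Request:
send_rows:
  deltas:
    - [0.2,0,0,-0.007,0,0,0]
    - [0.2,-0.001,0,-0.017,0,0,0]
    - [0.2,-0.002,0,-0.027,0,0,0]
    - [0.2,-0.003,0,-0.037,0,0,0]
    - [0.2,-0.004,0,-0.047,0,0,0]
    - [0.2,-0.006,0,-0.057,0,0,0]
    - [0.2,-0.008,0,-0.066,0,0,0]
    - [0.2,-0.01,0,-0.076,0,0,0]
    - [0.2,-0.012,0,-0.086,0,0,0]
    - [0.2,-0.015,0,-0.096,0,0,0]
    - [0.2,-0.018,0,-0.105,0,0,0]
    - [0.2,-0.021,0,-0.115,0,0,0]
    - [0.2,-0.024,0,-0.124,0,0,0]
    - [0.2,-0.027,0,-0.134,0,0,0]
    - [0.2,-0.031,0,-0.143,0,0,0]
    - [0.2,-0.036,0,-0.152,0,0,0]
    - [0.2,-0.04,0,-0.161,0,0,0]
    - [0.2,-0.045,0,-0.17,0,0,0]
    - [0.2,-0.049,0,-0.179,0,0,0]

```text
clock: 16.02
tcp_pos: [0.4836, 0.096, 0.0617]
orientation: [-0.138, -3.124, 0.007]
contact_force: [-16.4, 0.3, -0.2]
grip_width: 0.0249
```

Request:
send_rows:
  deltas:
    - [0.2,-0.005,0,-0.009,0,0,0]
    - [0.2,-0.01,0,-0.017,0,0,0]
    - [0.2,-0.016,0,-0.026,0,0,0]
    - [0.2,-0.021,0,-0.034,0,0,0]
    - [0.2,-0.027,0,-0.042,0,0,0]
    - [0.2,-0.032,0,-0.05,0,0,0]
    - [0.2,-0.039,0,-0.058,0,0,0]
    - [0.2,-0.045,0,-0.065,0,0,0]
    - [0.2,-0.052,0,-0.073,0,0,0]
    - [0.2,-0.058,0,-0.08,0,0,0]

```text
clock: 16.85
tcp_pos: [0.4871, 0.0957, 0.0725]
orientation: [-0.136, -3.115, 0.01]
contact_force: [-29.2, 1.3, 6.7]
grip_width: 0.0234
```

```bash
python3 - <<'E'
from bench import r
from h import *
o=rep(r)
E
```

```text
16.85 X,Y,z mm [ 5.   0.7 72.5] F [-29.2   1.3   6.7] w 0.0234 [-0.136 -3.115  0.01 ]
```

The opening has shrunk to 23 mm with 29 N across, so the bar is sliding toward the fingertips again. Friction on the bar's end faces is not enough. I'll let go gently, let the lever settle, and use a proper hook path: shut fingers under the bar, tilt reduced as it rises.

Request:
send_rows:
  deltas:
    - [0.2,0.03,0,0,0,0,0]
    - [0.2,0.06,0,0,0,0,0]
    - [0.3,0.085,0,0,0,0,0]
    - [0.55,0.085,0,0,0,0,0]
    - [0.6,0.085,0,0,0,0,0]
    - [0.6,0.085,0,0,0,0,0]
    - [0.6,0.085,0,-0.06,0,0,0]
    - [0.6,0.085,0,-0.15,0,0,0]
    - [0.6,0.12,0,-0.22,0,0,0]
    - [0.3,0.22,0,-0.22,0,-0.02,0]
    - [0,0.32,0,-0.22,0,-0.05,0]
    - [0,0.42,0,-0.22,0,-0.08,0]
    - [0,0.5,0,-0.22,0,-0.08,0]
    - [0,0.5,0,-0.22,0,-0.08,0]
  squeeze: 40

```text
clock: 18.02
tcp_pos: [0.4223, 0.1025, 0.1092]
orientation: [0.132, 2.888, -0.019]
contact_force: [-0.6, -0.1, 0.7]
grip_width: 0.0001
```

```bash
cat >> h.py <<'E'
from scipy.spatial.transform import Rotation as Q
def pose(dx,dy,z,t):   # rail offsets from bar (m), tilt deg
    t=np.radians(t); zt=np.sin(t)*X-np.cos(t)*Z
    return bar+dx*X+dy*Y+z*Z, np.c_[np.cross(Y,zt),Y,zt]
def delta(o,p,R1):
    R=Q.from_rotvec(o["orientation"]).as_matrix()
    return np.r_[R.T@(p-o["tcp_pos"])/.15,Q.from_matrix(R.T@R1).as_rotvec()/np.pi].round(3).tolist()
def hook(a,t,bias=.003,L=.016):
    tr=np.radians(t);n=np.array([np.cos(tr),np.sin(tr)]);d=np.array([np.sin(tr),-np.cos(tr)])
    b=np.array([.06-.06*np.cos(a+.033),.042+.06*np.sin(a+.033)])
    q=b-(.017)*n+(L-.011)*d+bias*np.array([np.sin(a),np.cos(a)])
    return pose(q[0],.001,q[1],t)
E
python3 - <<'E'
from bench import r
from h import *
o=rep(r);print(o["joints"].round(2))
for a in ((-.055,.001,.10,15),(-.055,.001,.04,15)): print(delta(o,*pose(*a)))
E
```

```text
18.02 X,Y,z mm [-60.1   1.2 109.2] F [-0.6 -0.1  0.7] w 0.0001 [ 0.132  2.888 -0.019]
[-0.07  0.23 -0.46  2.36  0.61  0.43  0.44]
[-0.018, -0.002, 0.068, -0.0, -0.004, 0.002]
[0.082, -0.001, 0.455, -0.0, -0.004, 0.002]
```

Request:
send_rows:
  deltas:
    - [0,0,0,0.04,0,0,0]
    - [0,0.02,0,0.12,0,0,0]
    - [0,0.04,0,0.2,0,0,0]
    - [0,0.05,0,0.28,0,-0.002,0]
    - [0,0.065,0,0.36,0,-0.004,0.002]
    - [0,0.075,0,0.42,0,-0.004,0.002]
    - [0,0.082,0,0.455,0,-0.004,0.002]
    - [0,0.082,0,0.455,0,-0.004,0.002]

```text
clock: 18.68
tcp_pos: [0.4319, 0.1024, 0.0394]
orientation: [0.146, 2.875, -0.017]
contact_force: [-0.3, -0.2, -0.6]
grip_width: -0.0005
```

```bash
python3 - <<'E'
from bench import r
from h import *
o=rep(r);print(o["joints"].round(2))
p,R=hook(0,35,bias=-.008)
print(delta(o,*pose(-.03,.001,.032,25)));print(delta(o,p,R))
E
```

```text
18.68 X,Y,z mm [-50.5   2.   39.4] F [-0.3 -0.2 -0.6] w -0.0005 [ 0.146  2.875 -0.017]
[-0.28  0.39 -0.22  2.4   1.05  0.26 -0.02]
[-0.119, -0.006, 0.083, 0.0, -0.055, -0.001]
[-0.224, -0.006, 0.18, -0.0, -0.111, -0.001]
```

Request:
send_rows:
  deltas:
    - [0,-0.03,0,0.02,0,-0.015,0]
    - [0,-0.06,0,0.04,0,-0.03,0]
    - [0,-0.09,0,0.065,0,-0.045,0]
    - [0,-0.12,0,0.085,0,-0.06,0]
    - [0,-0.15,0,0.11,0,-0.075,0]
    - [0,-0.18,0,0.13,0,-0.09,0]
    - [0,-0.21,0,0.15,0,-0.105,0]
    - [0,-0.224,0,0.16,0,-0.111,0]
    - [0,-0.224,0,0.16,0,-0.111,0]

```text
clock: 19.43
tcp_pos: [0.4841, 0.105, 0.0244]
orientation: [0.117, 2.551, -0.055]
contact_force: [-0.4, 2.8, -0.8]
grip_width: -0.0
```

```bash
python3 - <<'E'
from bench import r
from h import *
o=rep(r);print(o["joints"].round(2))
R=Q.from_rotvec(o["orientation"]).as_matrix();print("tilt",np.degrees(np.arctan2(X@R[:,2],-R[2,2])))
snap(r,"hook1",dict(side=(170,110,290,240)),5)
E
```

```text
19.43 X,Y,z mm [ 1.2  9.7 24.4] F [-0.4  2.8 -0.8] w -0.0 [ 0.117  2.551 -0.055]
[ 0.54  1.13 -1.39  2.43  1.96  1.39 -0.51]
tilt 33.72310308633338
```

View pics/hook1.png

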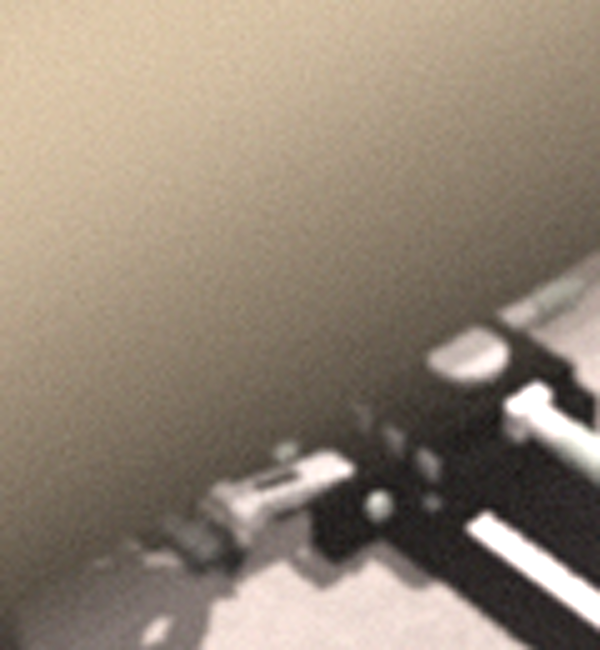

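The finger now lies under the bar at crop (200,540), tilt 34°, with almost no force. The elbow has swung out and the tool sits 10 mm left, which still covers the bar. I'll compute a lifting arc from here, reducing the tilt as it rises.

```bash
cat >> h.py <<'E'
def arc(o,a0,a1,N,t0,t1,n0,d0,d1,y0,y1,b0,b1):
    out=[]
    for s in np.linspace(0,1,N+1)[1:]:
        a=a0+s*(a1-a0);t=np.radians(t0+s*(t1-t0))
        n=np.array([np.cos(t),np.sin(t)]);d=np.array([np.sin(t),-np.cos(t)])
        q=np.array([.06-.06*np.cos(a+.033),.042+.06*np.sin(a+.033)])-n0*n+(d0+s*(d1-d0))*d+(b0+s*(b1-b0))*np.array([np.sin(a),np.cos(a)])
        out.append([0]+delta(o,*pose(q[0],y0+s*(y1-y0),q[1],np.degrees(t))))
    return out
E
python3 - <<'E'
from bench import r
from h import *
o=rep(r)
print(arc(o,0,.6,15,33.7,20,.0099,.017,.010,.0097,.004,0,.003))
E
```

```text
19.48 X,Y,z mm [-2.4  9.9 16.8] F [ -3.4  -1.2 -12.3] w -0.0002 [ 0.132  2.565 -0.045]
[[0, -0.056, -0.004, -0.047, -0.002, 0.001, -0.001], [0, -0.065, -0.007, -0.065, -0.002, 0.006, -0.001], [0, -0.074, -0.009, -0.082, -0.002, 0.011, -0.001], [0, -0.085, -0.012, -0.099, -0.002, 0.016, -0.001], [0, -0.096, -0.014, -0.115, -0.002, 0.021, -0.001], [0, -0.108, -0.017, -0.131, -0.002, 0.026, -0.001], [0, -0.12, -0.02, -0.147, -0.002, 0.031, -0.001], [0, -0.133, -0.022, -0.161, -0.002, 0.036, -0.001], [0, -0.146, -0.025, -0.175, -0.002, 0.041, -0.001], [0, -0.16, -0.027, -0.189, -0.002, 0.046, -0.001], [0, -0.175, -0.03, -0.202, -0.002, 0.051, -0.001], [0, -0.19, -0.033, -0.214, -0.002, 0.056, -0.001], [0, -0.205, -0.035, -0.225, -0.002, 0.061, -0.001], [0, -0.221, -0.038, -0.236, -0.002, 0.066, -0.001], [0, -0.237, -0.04, -0.246, -0.002, 0.072, -0.001]]
```

Request:
send_rows:
  deltas:
    - [0,0,0,0,0,0,0]
    - [0,0,0,0,0,0,0]
    - [0,0,0,0,0,0,0]

```text
clock: 19.73
tcp_pos: [0.4832, 0.1059, 0.0226]
orientation: [0.109, 2.554, -0.057]
contact_force: [0.0, 1.0, -0.2]
grip_width: -0.0002
```

```bash
python3 - <<'E'
from bench import r
from h import *
o=rep(r);print(o["joints"].round(2),o["qvel"].round(2))
R=Q.from_rotvec(o["orientation"]).as_matrix();print("tilt",np.degrees(np.arctan2(X@R[:,2],-R[2,2])), "d/n", )
E
```

```text
19.73 X,Y,z mm [ 0.2 10.5 22.6] F [ 0.   1.  -0.2] w -0.0002 [ 0.109  2.554 -0.057]
[ 0.53  1.12 -1.38  2.43  1.96  1.38 -0.52] [-0.02 -0.05  0.01  0.    0.01  0.01 -0.  ]
tilt 33.56968643947727 d/n
```

```bash
python3 - <<'E'
from bench import r
from h import *
o=rep(r)
print(arc(o,0,.6,15,33.6,22,.0117,.018,.012,.0105,.006,0,.004))
E
```

```text
19.73 X,Y,z mm [ 0.2 10.5 22.6] F [ 0.   1.  -0.2] w -0.0002 [ 0.109  2.554 -0.057]
[[0, -0.009, -0.002, -0.017, -0.003, 0.004, 0.005], [0, -0.019, -0.005, -0.035, -0.003, 0.008, 0.005], [0, -0.029, -0.007, -0.052, -0.004, 0.013, 0.005], [0, -0.04, -0.009, -0.068, -0.004, 0.017, 0.005], [0, -0.052, -0.012, -0.084, -0.004, 0.021, 0.005], [0, -0.064, -0.014, -0.1, -0.004, 0.026, 0.005], [0, -0.077, -0.016, -0.114, -0.004, 0.03, 0.005], [0, -0.09, -0.019, -0.129, -0.004, 0.034, 0.005], [0, -0.104, -0.021, -0.142, -0.004, 0.038, 0.005], [0, -0.119, -0.023, -0.155, -0.004, 0.043, 0.005], [0, -0.134, -0.026, -0.167, -0.004, 0.047, 0.004], [0, -0.149, -0.028, -0.179, -0.004, 0.051, 0.004], [0, -0.165, -0.031, -0.19, -0.004, 0.056, 0.004], [0, -0.181, -0.033, -0.2, -0.004, 0.06, 0.004], [0, -0.198, -0.035, -0.209, -0.004, 0.064, 0.004]]
```

Lift the first part.

Request:
send_rows:
  deltas:
    - [0,-0.009,-0.002,-0.017,-0.003,0.004,0.005]
    - [0,-0.019,-0.005,-0.035,-0.003,0.008,0.005]
    - [0,-0.029,-0.007,-0.052,-0.004,0.013,0.005]
    - [0,-0.04,-0.009,-0.068,-0.004,0.017,0.005]
    - [0,-0.052,-0.012,-0.084,-0.004,0.021,0.005]
    - [0,-0.064,-0.014,-0.1,-0.004,0.026,0.005]
    - [0,-0.077,-0.016,-0.114,-0.004,0.03,0.005]
    - [0,-0.09,-0.019,-0.129,-0.004,0.034,0.005]

```text
clock: 20.4
tcp_pos: [0.4831, 0.1032, 0.0475]
orientation: [0.126, 2.658, -0.033]
contact_force: [-1.7, 1.5, -3.5]
grip_width: 0.0005
```

```bash
python3 - <<'E'
from bench import r
from h import *
o=rep(r);print(o["joints"].round(2),o["qvel"].round(2))
R=Q.from_rotvec(o["orientation"]).as_matrix();print("tilt",np.degrees(np.arctan2(X@R[:,2],-R[2,2])))
for n0 in(.0117,):print(arc(o,.32,.9,14,27.4,15,n0,.0148,.010,.008,.003,.002,.004))
E
```

```text
20.4 X,Y,z mm [ 0.4  7.7 47.5] F [-1.7  1.5 -3.5] w 0.0005 [ 0.126  2.658 -0.033]
[ 0.59  0.96 -1.39  2.38  1.75  1.17 -0.4 ] [ 0.08 -0.2  -0.01 -0.1  -0.32 -0.25  0.23]
tilt 27.571965604392375
[[0, -0.01, -0.001, -0.006, -0.0, 0.006, 0.001], [0, -0.023, -0.003, -0.02, -0.0, 0.011, 0.001], [0, -0.036, -0.006, -0.033, -0.0, 0.016, 0.001], [0, -0.05, -0.008, -0.046, -0.0, 0.021, 0.001], [0, -0.064, -0.01, -0.058, -0.0, 0.026, 0.001], [0, -0.079, -0.013, -0.07, -0.0, 0.03, 0.001], [0, -0.094, -0.015, -0.08, -0.0, 0.035, 0.001], [0, -0.109, -0.018, -0.09, -0.0, 0.04, 0.001], [0, -0.125, -0.02, -0.1, -0.0, 0.045, 0.001], [0, -0.141, -0.023, -0.109, -0.0, 0.05, 0.001], [0, -0.158, -0.025, -0.117, -0.0, 0.055, 0.001], [0, -0.174, -0.027, -0.124, -0.0, 0.06, 0.001], [0, -0.191, -0.03, -0.13, -0.0, 0.065, 0.001], [0, -0.209, -0.032, -0.136, -0.0, 0.07, 0.001]]
```

The force of 4 N back and down matches the lever's resistance, so the hook is carrying it. I'll continue.

Request:
send_rows:
  deltas:
    - [0,-0.012,-0.001,-0.01,0,0.006,0.001]
    - [0,-0.024,-0.003,-0.022,0,0.011,0.001]
    - [0,-0.036,-0.006,-0.035,0,0.016,0.001]
    - [0,-0.05,-0.008,-0.047,0,0.021,0.001]
    - [0,-0.064,-0.01,-0.058,0,0.026,0.001]
    - [0,-0.079,-0.013,-0.07,0,0.03,0.001]
    - [0,-0.094,-0.015,-0.08,0,0.035,0.001]
    - [0,-0.109,-0.018,-0.09,0,0.04,0.001]
    - [0,-0.125,-0.02,-0.1,0,0.045,0.001]
    - [0,-0.141,-0.023,-0.109,0,0.05,0.001]
    - [0,-0.158,-0.025,-0.117,0,0.055,0.001]
    - [0,-0.174,-0.027,-0.124,0,0.06,0.001]
    - [0,-0.191,-0.03,-0.13,0,0.065,0.001]
    - [0,-0.209,-0.032,-0.136,0,0.07,0.001]

```text
clock: 21.57
tcp_pos: [0.5012, 0.0967, 0.0803]
orientation: [0.142, 2.876, -0.019]
contact_force: [-1.2, 1.2, -1.1]
grip_width: 0.0001
```

```bash
python3 - <<'E'
from bench import r
from h import *
o=rep(r);print(o["joints"].round(2))
R=Q.from_rotvec(o["orientation"]).as_matrix();print("tilt",np.degrees(np.arctan2(X@R[:,2],-R[2,2])))
print(arc(o,.9,1.7,20,15,3,.0117,.010,.006,.003,.002,.004,.003))
E
```

```text
21.57 X,Y,z mm [19.   3.1 80.3] F [-1.2  1.2 -1.1] w 0.0001 [ 0.142  2.876 -0.019]
[ 0.66  0.86 -1.39  2.2   1.33  1.03  0.  ]
tilt 15.038036628257746
[[0, -0.012, -0.001, -0.005, -0.0, 0.004, -0.001], [0, -0.027, -0.001, -0.012, -0.0, 0.007, -0.001], [0, -0.042, -0.002, -0.017, -0.0, 0.01, -0.001], [0, -0.057, -0.002, -0.022, -0.0, 0.014, -0.001], [0, -0.072, -0.002, -0.026, -0.0, 0.017, -0.001], [0, -0.087, -0.003, -0.03, -0.0, 0.02, -0.001], [0, -0.102, -0.003, -0.033, -0.0, 0.024, -0.001], [0, -0.117, -0.003, -0.035, -0.0, 0.027, -0.001], [0, -0.133, -0.003, -0.037, -0.0, 0.03, -0.001], [0, -0.148, -0.004, -0.038, -0.0, 0.034, -0.001], [0, -0.163, -0.004, -0.039, -0.0, 0.037, -0.001], [0, -0.179, -0.004, -0.039, -0.0, 0.04, -0.001], [0, -0.194, -0.005, -0.038, -0.0, 0.044, -0.001], [0, -0.209, -0.005, -0.037, -0.0, 0.047, -0.001], [0, -0.224, -0.005, -0.035, -0.0, 0.05, -0.001], [0, -0.239, -0.006, -0.032, -0.0, 0.054, -0.001], [0, -0.254, -0.006, -0.029, -0.0, 0.057, -0.001], [0, -0.268, -0.006, -0.026, -0.0, 0.06, -0.001], [0, -0.283, -0.007, -0.021, -0.0, 0.064, -0.001], [0, -0.297, -0.007, -0.017, -0.0, 0.067, -0.001]]
```

```bash
python3 - <<'E'
from bench import r
from h import *
g=r.grab_frame("side");np.savez("side_d.npz",**g)
p=g["pixels"].astype(int).mean(2).astype(int)
print("down bar",p[211:217,213:219].mean(),"mid",p[206:210,222:227].mean())
for y in range(176,222,2): print(y,p[y,207:246:2])
rep(r)
f=F["side"]
for a in(.6,.9,1.1): print(a,cv2.projectPoints(np.array([bar+(.06-.06*np.cos(a))*X+s*Y+(.042+.06*np.sin(a))*Z for s in(-.0135,.0165)]),f["rvec"],f["tvec"],f["camera_matrix"],None)[0].round().tolist())
E
```

```text
down bar 129.80555555555554 mid 34.5
176 [44 45 39 42 46 57 91 99 71 40 36 36 40 41 38 41 42 41 53 47]
178 [ 47  42  38  41  45  41  84 147 134  73  38  32  42  42  38  43  42  40
  41  41]
180 [ 36  37  37  44  38  40  61 136 154 132  64  47  34  35  45  40  42  38
  38  43]
182 [ 41  44  44  41  41  42  34  79 138 150 136  95  64  49  43  41  44  39
  40  39]
184 [ 36  40  40  42  42  38  40  47  89 143 153 120  76  55  41  40  45  35
  31  34]
186 [ 86  42  36  46  41  41  36  60  63 105 151 145  80  57  82  63  39  38
  34  37]
188 [196 121  39  39  41  39  60  93  64  77 105  94  61  48 100  91  35  42
  33  41]
190 [207 183  74  38  38  41  47  53  45  61  47  72  63  38  69  93  48  85
  60  34]
192 [198 204 172  97  44  43  39  38  41  42  90 215 204  66  35  54  39 106
 124  47]
194 [201 202 204 165  58  39  44  43  42  53 144 209 168  98  36  36  46  72
 101  38]
196 [205 203 204 190  80  78  51  39  42  50  91 142 158 152  76  34  35  46
  72  42]
198 [204 203 205 192  80  84  72  48  43  45 115 125 142 168 147  75  37  35
  35  33]
200 [203 210 206 193  77  68  90  51  35
[... 420 characters left out ...]
109 108  72  43  30  31  35  37  32  43  40  36  37
 107 200]
212 [203 207 209 183 125 110 111 109  78  41  47  75  87  35  34  37  34  35
  83 135]
214 [193 202 203 189 138 107 114 116 112 100 101 111 102  35  35  38  43  37
  44  62]
216 [122 155 175 137 110 113 109 112 117 110 109 112  92  36  36  39  40  35
  40  34]
218 [116 117 112 110 110 116 110 108 108 128 121 142 125  45  39  35  38  34
  47  74]
220 [115 118 112 111 114 112 112 107 148 205 193 198 152  76  36  39  41  66
 105 116]
21.62 X,Y,z mm [20.1  3.2 80.8] F [-0.6 -0.   1.1] w -0.0 [ 0.144  2.876 -0.019]
0.6 [[[223.0, 205.0]], [[215.0, 199.0]]]
0.9 [[[227.0, 198.0]], [[219.0, 192.0]]]
1.1 [[[231.0, 194.0]], [[222.0, 188.0]]]
```

The pixels show the lever's arm tilted up at about 0.9–1.1 rad, so it is following. I'll carry it over centre.

Request:
send_rows:
  deltas:
    - [0,-0.015,-0.001,-0.006,0,0.004,-0.001]
    - [0,-0.029,-0.001,-0.012,0,0.007,-0.001]
    - [0,-0.044,-0.002,-0.017,0,0.01,-0.001]
    - [0,-0.059,-0.002,-0.022,0,0.014,-0.001]
    - [0,-0.074,-0.002,-0.026,0,0.017,-0.001]
    - [0,-0.089,-0.003,-0.03,0,0.02,-0.001]
    - [0,-0.104,-0.003,-0.033,0,0.024,-0.001]
    - [0,-0.119,-0.003,-0.035,0,0.027,-0.001]
    - [0,-0.135,-0.003,-0.037,0,0.03,-0.001]
    - [0,-0.15,-0.004,-0.038,0,0.034,-0.001]
    - [0,-0.165,-0.004,-0.039,0,0.037,-0.001]
    - [0,-0.181,-0.004,-0.039,0,0.04,-0.001]
    - [0,-0.196,-0.005,-0.038,0,0.044,-0.001]
    - [0,-0.211,-0.005,-0.037,0,0.047,-0.001]
    - [0,-0.226,-0.005,-0.035,0,0.05,-0.001]
    - [0,-0.241,-0.006,-0.032,0,0.054,-0.001]
    - [0,-0.256,-0.006,-0.029,0,0.057,-0.001]
    - [0,-0.27,-0.006,-0.026,0,0.06,-0.001]
    - [0,-0.285,-0.007,-0.021,0,0.064,-0.001]

```text
clock: 23.2
tcp_pos: [0.5362, 0.0932, 0.0911]
orientation: [0.147, 3.091, 0.003]
contact_force: [-19.8, -0.3, 15.0]
grip_width: -0.0001
```

```bash
python3 - <<'E'
from bench import r
from h import *
o=rep(r);print(o["joints"].round(2))
g=r.grab_frame("side");np.savez("side_e.npz",**g)
p=g["pixels"].astype(int).mean(2).astype(int)
for y in range(172,212,2): print(y,p[y,215:254:2])
f=F["side"]
for a in(1.2,1.4,1.6,1.75): print(a,cv2.projectPoints(np.array([bar+(.06-.06*np.cos(a))*X+s*Y+(.042+.06*np.sin(a))*Z for s in(-.0135,.0165)]),f["rvec"],f["tvec"],f["camera_matrix"],None)[0].round().tolist())
E
```

```text
23.2 X,Y,z mm [54.2  2.9 91.1] F [-19.8  -0.3  15. ] w -0.0001 [1.470e-01 3.091e+00 3.000e-03]
[ 0.66  0.95 -1.39  1.97  1.07  1.18  0.31]
172 [ 38  30  29  40  34  38  39  37  38  42  47  38  68 103  59  65  93 103
  70  39]
174 [148  42  33  32  39  40  37  37  36  36  39  40  47  46  42  51  52  61
  47  41]
176 [254 168  56  34  31  36  38  40  34  40  44  44  41  38  40  42  48  39
  39  33]
178 [254 251 234 111  32  32  36  38  36  39  40  42  34  40  40  38  31  39
  37  46]
180 [186 252 255 235 128  45  69  67  35  36  44  34  33  55  77  39  34  35
  36  56]
182 [ 35 129 249 254 236 184  86  67  53  39  39  35  78 203 251 159  51  32
  41  36]
184 [ 27  28  90 208 253 254 181  71  86  47  38  37  97 203 235 179  63  34
  38  35]
186 [ 28  34  30  53 172 252 221  76  93  52  36  37  86 137 160 135  48  32
  34  40]
188 [ 36  62  89  69  40 128 191  78  89  58  38  35  84 126 113  56  34  36
  38  36]
190 [ 49 100 107 115  68  30  65  68  89  59  40  42  90 121 100  39  36  39
  32  36]
192 [ 61  91 106 106  69  31  37  64  86  69  46  88 135 135 109  41  44  38
  36  32]
194 
[... 243 characters left out ...]
107
  53  35]
200 [ 41  30  39  51  84 130 139  96  36  78 130 129 155 149  45  36  46  73
  48  73]
202 [ 45  33  34  37  43  80  84  53  34 131 154 148 160 150  37  35  33  35
  39  63]
204 [ 63  26  33  34  36  31  31  29  41 109 149 173 154  85  37  36  35  34
  38  50]
206 [ 96  45  32  34  30  25  27  34  27  53 102  82  46  31  32  35  37  37
  35  35]
208 [111  94  59  36  29  32  32  35  30  37  36  34  34  37  46 122  76  34
  42  39]
210 [115 113 105  62  35  36  30  35  34  31  32  36  38  32 109 195 129  46
  37  45]
1.2 [[[233.0, 192.0]], [[224.0, 186.0]]]
1.4 [[[237.0, 189.0]], [[228.0, 183.0]]]
1.6 [[[241.0, 187.0]], [[232.0, 181.0]]]
1.75 [[[244.0, 185.0]], [[235.0, 179.0]]]
```

The bar's right end is now near (243,184), which matches about 1.7 rad, and the 20 N force shows the end stop. I'll back straight off toward the robot and check that it stays.

Request:
send_rows:
  deltas:
    - [0,0.03,0,0,0,0,0]
    - [0,0.07,0,-0.01,0,0,0]
    - [0,0.13,0,-0.03,0,0,0]
    - [0,0.2,0,-0.08,0,0,0]
    - [0,0.27,0,-0.18,0,0,0]
    - [0,0.32,0,-0.3,0,0,0]
    - [0,0.32,0,-0.42,0,0.005,0]
    - [0,0.32,0.1,-0.52,0,0.01,0]
    - [0,0.3,0.25,-0.56,0,0.016,0]
    - [0,0.2,0.4,-0.56,0,0.016,0]
    - [0,0.05,0.55,-0.56,0,0.016,0]
    - [0,-0.1,0.68,-0.56,0,0.016,0]
    - [0,-0.22,0.76,-0.56,0,0.016,0]
    - [0,-0.22,0.76,-0.56,0,0.016,0]

```text
clock: 24.42
tcp_pos: [0.5825, 0.2048, 0.1784]
orientation: [0.153, 3.13, 0.013]
contact_force: [-1.1, -1.3, 0.2]
grip_width: 0.0001
```

```bash
python3 - <<'E'
from bench import r
from h import *
o=rep(r);print(o["joints"].round(2))
g=r.grab_frame("side");np.savez("side_f.npz",**g)
p=g["pixels"].astype(int).mean(2).astype(int)
for y in range(172,212,4): print(y,p[y,215:254:2])
# push start: face left of carriage; carriage left face approx
q=bar+.12*X
L=atz("top",(220+75/5,170+65/5),.064)-bar;L2=atz("top",(220+52/5,170+300/5),.04)-bar
print("left face rail coords",X@L,Y@L,X@L2,Y@L2)
S=[atz("top",(a/1.5625,b/1.5625),.055)-bar for a,b in((572,312),(569,374))];print("stop",[(X@s,Y@s) for s in S])
C=[atz("top",(220+315/5,170+330/5),.04)-bar,atz("top",(220+333/5,170+88/5),.064)-bar];print("nose",[(X@s,Y@s) for s in C])
E
```

```text
24.42 X,Y,z mm [ 89.4 118.5 178.4] F [-1.1 -1.3  0.2] w 0.0001 [0.153 3.13  0.013]
[ 0.39  0.81 -1.28  1.71  0.82  1.25  0.39]
172 [31 42 40 42 38 37 38 41 36 36 41 65 94 98 55 69 58 48 46 44]
176 [251 163  56  35  35  44  44  38  36  37  46  59  41  43  44  50  46  42
  37  37]
180 [179 249 253 225 124  44  37  35  39  53 161 228 246 214 103  35  34  38
  37  61]
184 [ 35  34  87 199 249 248 229 117  38  44  66 124 146 201 222 162  56  32
  38  40]
188 [ 49  83  98 103  55 116 192 134  44  56  95 128 119 114 100  43  37  39
  40  41]
192 [ 59  95 157 141 101  37  40  44  42  37  95 128 139 134  79  42  44  37
  35  32]
196 [ 51  77 151 226 235 182  93  49  36  38 110 126 138 153  86  38 102 101
  42  43]
200 [ 65  38  38  70 150 224 225 133  45 107 132 124 152 145  40  38  46  76
  40  62]
204 [ 92  30  32  35  31  39  33  30  45 146 216 226 134  70  37  38  42  35
  36  45]
208 [105  90  50  32  33  38  38  27  36  38  38  40  36  36  47 123  70  32
  40  31]
left face rail coords 0.17456616815974593 0.05789081159252934 0.0702460817791885 0.05922481761570821
stop [(np.float64(0.16465128038968696), np.float64(-0.23888722531216508)), (np.float64(0.07509507082816194), np.float64(-0.23823248333063418))]
nose [(np.float64(0.06765987282164192), np.float64(-0.060584759314520044)), (np.float64(0.17432208327906992), np.float64(-0.058873582929078544))]
```

The lever stands by itself more than a second after release, and the tab is back. Travel to the stop measures about 178 mm. Now I'll go down left of the push face.

```bash
python3 - <<'E'
from bench import r
from h import *
o=rep(r)
print(delta(o,*pose(.122,.095,.10,0)));print(delta(o,*pose(.122,.095,.05,0)))
E
```

```text
24.47 X,Y,z mm [ 87.6 117.3 177.9] F [-0.1  0.2 -1. ] w 0.0 [0.153 3.132 0.01 ]
[-0.226, -0.152, 0.519, 0.002, 0.002, -0.0]
[-0.224, -0.154, 0.853, 0.002, 0.002, -0.0]
```

Request:
send_rows:
  deltas:
    - [0,-0.08,-0.05,0.03,0,0,0]
    - [0,-0.16,-0.1,0.12,0.002,0.002,0]
    - [0,-0.224,-0.154,0.24,0.002,0.002,0]
    - [0,-0.224,-0.154,0.38,0.002,0.002,0]
    - [0,-0.224,-0.154,0.5,0.002,0.002,0]
    - [0,-0.224,-0.154,0.62,0.002,0.002,0]
    - [0,-0.224,-0.154,0.72,0.002,0.002,0]
    - [0,-0.224,-0.154,0.8,0.002,0.002,0]
    - [0,-0.224,-0.154,0.84,0.002,0.002,0]
    - [0,-0.224,-0.154,0.853,0.002,0.002,0]
    - [0,-0.224,-0.154,0.853,0.002,0.002,0]

```text
clock: 25.38
tcp_pos: [0.6115, 0.1771, 0.0495]
orientation: [-0.152, -3.136, 0.001]
contact_force: [0.4, -0.1, -0.4]
grip_width: -0.0002
```

```bash
python3 - <<'E'
from bench import r
from h import *
o=rep(r)
print(delta(o,*pose(.122,.07,.05,0)));print(delta(o,*pose(.122,-.055,.05,0)))
E
```

```text
25.38 X,Y,z mm [121.   93.7  49.5] F [ 0.4 -0.1 -0.4] w -0.0002 [-1.520e-01 -3.136e+00  1.000e-03]
[-0.007, -0.158, -0.003, -0.0, -0.0, -0.0]
[-0.007, -0.992, -0.003, -0.0, -0.0, -0.0]
```

Request:
send_rows:
  deltas:
    - [0,0,-0.02,0,0,0,0]
    - [0,0,-0.04,0,0,0,0]
    - [0,0,-0.06,0,0,0,0]
    - [0,0,-0.08,0,0,0,0]
    - [0,0,-0.095,0,0,0,0]
    - [0,0,-0.11,0,0,0,0]
    - [0,0,-0.125,0,0,0,0]
    - [0,0,-0.14,0,0,0,0]
    - [0,0,-0.155,0,0,0,0]
    - [0,0,-0.17,0,0,0,0]
    - [0,0,-0.185,0,0,0,0]
    - [0,0,-0.2,0,0,0,0]
    - [0,0,-0.215,0,0,0,0]
    - [0,0,-0.23,0,0,0,0]
    - [0,0,-0.245,0,0,0,0]
    - [0,0,-0.26,0,0,0,0]

```text
clock: 26.72
tcp_pos: [0.6078, 0.1378, 0.0497]
orientation: [-0.153, -3.137, 0.001]
contact_force: [1.7, 0.8, 0.3]
grip_width: 0.0004
```

Request:
send_rows:
  deltas:
    - [0,0,-0.018,0,0,0,0]
    - [0,0,-0.036,0,0,0,0]
    - [0,0,-0.054,0,0,0,0]
    - [0,0,-0.072,0,0,0,0]
    - [0,0,-0.09,0,0,0,0]
    - [0,0,-0.108,0,0,0,0]
    - [0,0,-0.126,0,0,0,0]
    - [0,0,-0.144,0,0,0,0]
    - [0,0,-0.162,0,0,0,0]
    - [0,0,-0.18,0,0,0,0]
    - [0,0,-0.198,0,0,0,0]
    - [0,0,-0.216,0,0,0,0]
    - [0,0,-0.234,0,0,0,0]
    - [0,0,-0.252,0,0,0,0]
    - [0,0,-0.27,0,0,0,0]
    - [0,0,-0.288,0,0,0,0]
    - [0,0,-0.306,0,0,0,0]
    - [0,0,-0.324,0,0,0,0]
    - [0,0,-0.342,0,0,0,0]
    - [0,0,-0.36,0,0,0,0]

```text
clock: 28.38
tcp_pos: [0.6024, 0.0839, 0.0496]
orientation: [-0.153, -3.136, 0.001]
contact_force: [2.1, 0.5, -0.6]
grip_width: 0.0002
```

```bash
python3 - <<'E'
from bench import r
from h import *
o=rep(r)
print(delta(o,*pose(.122,-.1045,.05,0)))
E
```

```text
28.38 X,Y,z mm [1.21e+02 1.00e-01 4.96e+01] F [ 2.1  0.5 -0.6] w 0.0002 [-1.530e-01 -3.136e+00  1.000e-03]
[-0.007, -0.698, -0.002, -0.0, -0.0, -0.0]
```

Request:
send_rows:
  deltas:
    - [0,0,-0.018,0,0,0,0]
    - [0,0,-0.036,0,0,0,0]
    - [0,0,-0.054,0,0,0,0]
    - [0,0,-0.072,0,0,0,0]
    - [0,0,-0.09,0,0,0,0]
    - [0,0,-0.108,0,0,0,0]
    - [0,0,-0.126,0,0,0,0]
    - [0,0,-0.144,0,0,0,0]
    - [0,0,-0.162,0,0,0,0]
    - [0,0,-0.18,0,0,0,0]
    - [0,0,-0.198,0,0,0,0]
    - [0,0,-0.216,0,0,0,0]
    - [0,0,-0.234,0,0,0,0]
    - [0,0,-0.252,0,0,0,0]
    - [0,0,-0.27,0,0,0,0]
    - [0,0,-0.288,0,0,0,0]
    - [0,0,-0.306,0,0,0,0]
    - [0,0,-0.324,0,0,0,0]
    - [0,0,-0.342,0,0,0,0]
    - [0,0,-0.36,0,0,0,0]

```text
clock: 30.05
tcp_pos: [0.5971, 0.0301, 0.0497]
orientation: [-0.153, -3.136, 0.001]
contact_force: [1.3, 1.4, -0.7]
grip_width: 0.0
```

Request:
send_rows:
  deltas:
    - [0,0,-0.017,0,0,0,0]
    - [0,0,-0.034,0,0,0,0]
    - [0,0,-0.051,0,0,0,0]
    - [0,0,-0.068,0,0,0,0]
    - [0,0,-0.085,0,0,0,0]
    - [0,0,-0.102,0,0,0,0]
    - [0,0,-0.119,0,0,0,0]
    - [0,0,-0.136,0,0,0,0]
    - [0,0,-0.153,0,0,0,0]
    - [0,0,-0.17,0,0,0,0]
    - [0,0,-0.187,0,0,0,0]
    - [0,0,-0.204,0,0,0,0]
    - [0,0,-0.218,0,0,0,0]
    - [0,0,-0.23,0,0,0,0]
    - [0,0,-0.24,0,0,0,0]
    - [0,0,-0.25,0,0,0,0]

```text
clock: 31.38
tcp_pos: [0.5935, -0.007, 0.0497]
orientation: [-0.153, -3.136, 0.001]
contact_force: [0.3, 0.9, -0.4]
grip_width: -0.0002
```

```bash
python3 - <<'E'
from bench import r
from h import *
o=rep(r)
print(delta(o,*pose(.122,-.1045,.05,0)))
E
```

```text
31.38 X,Y,z mm [120.9 -91.2  49.7] F [ 0.3  0.9 -0.4] w -0.0002 [-1.530e-01 -3.136e+00  1.000e-03]
[-0.007, -0.088, -0.002, -0.0, -0.0, -0.0]
```

Now slow steps, watching for the stop.

Request:
send_rows:
  deltas:
    - [0,0,-0.007,0,0,0,0]
    - [0,0,-0.014,0,0,0,0]
    - [0,0,-0.021,0,0,0,0]
    - [0,0,-0.028,0,0,0,0]
    - [0,0,-0.035,0,0,0,0]
    - [0,0,-0.042,0,0,0,0]
    - [0,0,-0.049,0,0,0,0]
    - [0,0,-0.056,0,0,0,0]
    - [0,0,-0.063,0,0,0,0]
    - [0,0,-0.07,0,0,0,0]

```text
clock: 32.22
tcp_pos: [0.5925, -0.0175, 0.0498]
orientation: [-0.153, -3.136, 0.001]
contact_force: [1.0, 1.1, -0.3]
grip_width: -0.0001
```

Request:
send_rows:
  deltas:
    - [0,0,-0.006,0,0,0,0]
    - [0,0,-0.012,0,0,0,0]
    - [0,0,-0.018,0,0,0,0]
    - [0,0,-0.024,0,0,0,0]

```text
clock: 32.55
tcp_pos: [0.5923, -0.0189, 0.0499]
orientation: [-0.151, -3.137, -0.004]
contact_force: [3.2, 7.7, -4.9]
grip_width: -0.0003
```

Request:
send_rows:
  deltas:
    - [0,0,-0.006,0,0,0,0]
    - [0,0,-0.012,0,0,0,0]
    - [0,0,-0.018,0,0,0,0]
    - [0,0,-0.024,0,0,0,0]

```text
clock: 32.88
tcp_pos: [0.5923, -0.0191, 0.05]
orientation: [0.147, 3.137, 0.013]
contact_force: [5.1, 16.2, -10.3]
grip_width: 0.0002
```

Firm contact, within 1 mm of the predicted place. I'll back off, rise and check with a picture.

Request:
send_rows:
  deltas:
    - [0,0,0.02,0,0,0,0]
    - [0,0,0.05,0,0,0,0]
    - [0,0,0.1,0,0,0,0]
    - [0,0,0.18,0,0,0,0]
    - [0,0,0.28,-0.04,0,0,0]
    - [0,0,0.36,-0.14,0,0,0]
    - [0,0,0.42,-0.28,0,0,0]
    - [0,0,0.5,-0.42,0,0,0]
    - [0,0,0.6,-0.56,0,0,0]
    - [0,0,0.72,-0.7,0,0,0]
    - [0,0,0.86,-0.82,0,0,0]
    - [0,0,0.98,-0.9,0,0,0]
    - [0,0,1,-0.92,0,0,0]

```text
clock: 33.97
tcp_pos: [0.6067, 0.1314, 0.1925]
orientation: [0.143, 3.135, 0.005]
contact_force: [-0.0, 0.4, -0.2]
grip_width: 0.0001
```

Request:
send_rows:
  deltas:
    - [0,0,0.1,0,0,0,0]
    - [0,0,0.25,0,0,0,0]
    - [0,0,0.42,0,0,0,0]
    - [0,0,0.6,0,0,0,0]
    - [0,0,0.78,0,0,0,0]
    - [0,0,0.92,0,0,0,0]
    - [0,0,1,0,0,0,0]
    - [0,0,1,0,0,0,0]

```text
clock: 34.63
tcp_pos: [0.62, 0.2775, 0.188]
orientation: [-0.146, -3.136, -0.001]
contact_force: [0.2, 0.7, 0.5]
grip_width: -0.0001
```

```bash
python3 - <<'E'
from bench import r
from h import *
rep(r)
snap(r,"end",dict(top=(225,150,425,290),side=(215,120,415,290)),2)
for n in("top","side"):
    x=np.load(f"{n}_end.npz")["pixels"]
    cv2.imwrite(f"e_{n}.png",x[:,:,::-1])
t=cv2.imread("e_top.png")[160:280,280:420];s=cv2.imread("e_side.png")[170:270,220:360]
a=cv2.resize(t,(399,342),interpolation=cv2.INTER_CUBIC);b=cv2.resize(s,(399,285),interpolation=cv2.INTER_CUBIC)
c=np.zeros((600,798,3),np.uint8);c[:342,:399]=a;c[:285,399:]=b
w=cv2.imread("e_top.png")[100:300];c[345:,:]=cv2.resize(w,(653,255))[:, :] if False else 0
c[345:,:653]=cv2.resize(w,(653,255))
cv2.imwrite("pics/end2.png",np.clip(c*1.25,0,255).astype(np.uint8))
E
```

```text
34.63 X,Y,z mm [119.7 194.5 188. ] F [0.2 0.7 0.5] w -0.0001 [-1.460e-01 -3.136e+00 -1.000e-03]
```

View pics/end2.png

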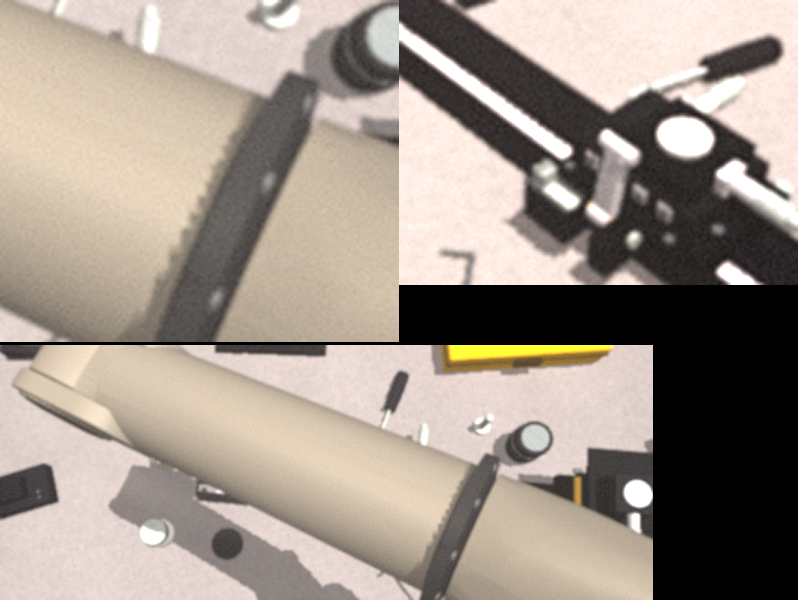

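The side view shows the lever upright at (612,175) and the tab back at (550,180). The arm hides the carriage from above. I'll check the carriage's travel from the disc in the side view and whether the bystanders moved.

```bash
python3 - <<'E'
from h import *
E={n:np.load(f"{n}_end.npz")["pixels"] for n in("top","side")}
def disc(im,c):
    g=im.mean(2);x,y=map(int,c);w=g[y-10:y+11,x-14:x+15];m=(w>190).astype(np.uint8)
    n,l,st,ce=cv2.connectedComponentsWithStats(m);k=l[10,14];return ce[k]+[x-14,y-10]
a=atz("side",disc(F["side"]["pixels"],(262,180)),.086);b=atz("side",disc(E["side"],(320,218)),.086)
d=b-a;print("carriage travel Y",Y@d,"X",X@d)
s=1.5625
def mv(n,x,y,h=12):
    T=F[n]["pixels"][y-h:y+h,x-h:x+h];W=E[n][y-h-8:y+h+8,x-h-8:x+h+8]
    _,v,_,p=cv2.minMaxLoc(cv2.matchTemplate(W,T,cv2.TM_CCOEFF_NORMED));return (p[0]-8,p[1]-8,round(v,2))
for nm,n,p in [("driver","top",(488,205)),("driver_s","side",(530,298)),("post","top",(592,252)),("lens","top",(650,272)),("post_s","side",(600,358)),("lens_s","side",(640,395)),("hex_s","side",(380,420)),("cap","top",(279,399)),("jar","top",(189,385)),("battery_s","side",(380,258)),("bottle_s","side",(301,220)),("cap_s","side",(277,300)),("jar_s","side",(241,257))]:
    print(nm,mv(n,int(p[0]/s),int(p[1]/s)))
E
```

```text
carriage travel Y -0.17813916591531 X -0.0001246175132436227
driver (0, 0, 1.0)
driver_s (0, 0, 0.99)
post (0, 0, 0.99)
lens (0, 0, 1.0)
post_s (0, 0, 1.0)
lens_s (0, 0, 1.0)
hex_s (0, 0, 0.99)
cap (0, 0, 0.98)
jar (-1, 1, 0.61)
battery_s (-3, -3, 0.79)
bottle_s (0, 0, 0.89)
cap_s (0, 0, 0.99)
jar_s (-1, 0, 0.52)
```

```bash
python3 - <<'E'
from h import *
import os
for f,n in (("side_hook0","side"),("side_f","side"),("side_end","side"),("top_end","top")):
    E=np.load(f+".npz")["pixels"]
    for nm,x,y in ((("battery",243,165),("jar",154,160)) if n=="side" else (("jar",121,245),)):
        h=8;T=F[n]["pixels"][y-h:y+h,x-h:x+h];W=E[y-h-6:y+h+6,x-h-6:x+h+6]
        _,v,_,p=cv2.minMaxLoc(cv2.matchTemplate(W,T,cv2.TM_CCOEFF_NORMED));print(f,nm,p[0]-6,p[1]-6,round(v,2),"means",T.mean().round(),E[y-h:y+h,x-h:x+h].mean().round())
E
```

```text
side_hook0 battery 0 0 0.99 means 83.0 91.0
side_hook0 jar -2 -6 0.6 means 174.0 46.0
side_f battery 0 0 1.0 means 83.0 96.0
side_f jar -1 0 0.68 means 174.0 170.0
side_end battery 0 0 0.93 means 83.0 99.0
side_end jar -1 0 0.63 means 174.0 159.0
top_end jar -5 5 0.55 means 217.0 177.0
```

```bash
python3 -c "
from bench import r
print(r.hand_in())"
```

```text
the job is handed in; nothing more can be done
None
```

The carriage is up against the stop, the lever is standing up by itself, and the tab is fully back. I handed the job in at about 35 s of the 64 s.

**Tab:** I pushed it back until the force rose against its end stop. The last picture still shows it back.

**Lever:** Gripping the bar by its ends slipped twice; the first time the lever fell back down, and the second time I let it down. I then lifted it with the shut fingers hooked under the bar, over centre to its end stop. It has stayed up since I let go, including all through the push.

**Carriage:** I pushed it at about 30 mm/s, slower near the end, until it stopped firmly at about 16 N. The side camera measures 178 mm of travel, which matches the gap to the stop measured beforehand. The final pictures did not show the contact itself, because the arm hid it from above and the stop was outside the side crop. So contact rests on the force and the travel.

**Loose things:** All the loose items except the screw jar match their starting images to the pixel. The jar's match was weak (0.52–0.68), probably because of shadow or the arm in front of it. It gave a shift of about 1 pixel in the side view and no reliable figure from above. The gripper never worked near it, so I believe it was undisturbed but could not confirm that.

**Forces:** The highest wrist force in the readings was about 30 N. The gripper was about 13 cm above and well to the left of the carriage, touching nothing, when I handed in.

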